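# Reach the gold roll at the back of the hook

## Robot

A 6-joint arm with a two-finger parallel gripper is mounted at the origin on a cart in front of the work surface, level with it; the furniture and walls round the work are solid. World frame = base frame: x ahead of the robot, y to its left, z up, the work surface at z = 0. Lengths are in m, angles in rad, forces in N, time in s.
With the tool pointing down it reaches from about 0.35 to 0.975 m from the base axis. Payload 4.9 kg.
Tool frame: the origin (TCP) lies at the centre of the arm's flange, where the gripper is bolted on; the fingertips stand 173 mm ahead of it and the grasp point (between the pads) lies 155 mm ahead of it (ctrl.finger_overhang is the distance from the TCP to the fingertips, in m); z points along the fingers, y is the direction in which the jaws open and shut (so a half turn about z gives the same grasp; the last joint's range is limited). The gripper opens to 85 mm and grips with 20 to 120 N. Pads are 22 mm wide; open, the fingers measure 114 mm over their backs; the gripper's body (76 mm by 85 mm) begins 54 mm behind the grasp point. The pads swing forward as they close: fully open they stand 13 mm farther back than shut.
Start: joints at [1.192, 0.053, 1.613, -0, 1.476, -0.119], TCP at [0.161, 0.604, 0.405] pointing down, gripper open.
Joint ranges: [-3.01, 3.01], [-1.01, 2.22], [0.06, 2.58], [-1.02, 4.17], [0.09, 2.62], [-3.14, 3.14]. Speed limits (rad/s): [2.57, 2.57, 3.14, 3.14, 3.14, 3.14].

## Interface

Orientations are given as a rotation vector (axis times angle).
In Python, from station import ctrl, eyes, spotter gives the robot as it stands.
- The arm moves only by the shell command python3 -m crank 'ROWS' [FORCE]. ROWS is JSON, a list of rows, each a list of 7 numbers: the turn, a rotation vector about the tool's x, y, z in rad, then the shift along the tool's x, y, z in mm, then the closure, from -1 (fully open) to 1 (shut). A call has 1 to 8 rows; each row shifts and turns the pose as measured when the row begins, along the tool's axes as they then stand; what a row does not reach is not made up. A row lasts 1/12 s, in which the tool goes at most 41.7 mm and 7.16 degrees, less where a joint would pass 70% of its speed; a pose out of reach is approached as far as the arm can. A call is refused whole if a number of a shift passes 41.7 or a number of a turn 0.125, either way. A call with a gripper value outside its range is refused whole. The fingers move at their own pace and stop on an object; FORCE is the grip in N (left out, the last holds). Time passes only in rows, so rows that do not move let the fingers close. It gives the time, the measured TCP pose, the force and the opening at its end, in the units of the state.
- ctrl.get_obs(): the state, without advancing time (a new reading comes with each control period).
- eyes.get_image(name): name is "side" or "top" or "wrist"; returns a dict with "image" (384x512x3 uint8, red, green, blue), "vertical_fov" (degrees; the focal length in pixels is half the picture's height over the tangent of half this angle, whatever the lens; pixels are square), "cx", "cy" (the principal point, pixels), "dist" ([k1, k2, p1, p2, k3] as OpenCV has them; the pictures are not rectified), "rvec" (rotation vector, rad) and "tvec" (3), from world to camera coordinates, as OpenCV has them; the wrist camera has in their place "mount" (4x4, takes a point from camera to tool coordinates, whose origin is the TCP and whose axes are the flange's). Camera axes: x right, y down, z forward; pixel columns grow to the right and rows downward; lengths in m; the calibration is good to about 2 mm. A picture is of the moment at which its call begins: read the wrist's pose just before it. There is no depth.
- ctrl.finish_job(): hands the job in, once; it reports no verdict.
Trained networks look in a picture, given as the dict that the camera call returned (one of the last four; its "shot" number tells which), for a name from the list of things; names that differ only in an ending like _2 or _b are one class to them, and where a whole thing is asked for, a point or a joint stands for the part that bears it (a point fixed in the world has none). Each returns a list of dicts, best first, with "confidence" (0 to 1); they miss things now and then, are a little off and sometimes report something else, mostly with a low value. They report only what shows in the picture. A call takes as long as a camera call. They do not tell look-alikes from the thing itself.
- spotter.look_for(query, picture): "centre" ([x, y, z] in m, in world coordinates, good to about 4 mm: the middle of the surface that is visible of it).
- spotter.outline_of(query, picture): "region" (384x512 bool, what is visible of it).
- spotter.mark_of(query, picture): "centre" ([x, y, z] in m, in world coordinates, good to about 4 mm: a listed point, or the origin of a listed thing).
The state is a dict: "t": time; "q": joint angles; "dq": joint speeds; "effort": joint torques, N m; "tool_pos": TCP position; "tool_rot": TCP orientation; "contact_force": force on the tool from outside, world axes, zero at the start; "wrist_torque": the same for the moment, N m; "opening": finger opening in m.
Only numpy, scipy, OpenCV 4.12 (cv2) and the standard library are available. Lean on these libraries where they do the work, as an engineer would, in place of code of your own. Each camera call takes 0.05 s, during which the arm holds its last target.

## Task

I need the gold decorative tape next, but it sits behind two others on the full hook. Move the green and the red roll to the empty spare hook, both slid all the way down its arm, then take the gold roll and thread it onto the upright brass spindle so that it lies flat on the wooden seat. Do not let a roll drop onto the counter, and leave the bell, box cutter, bonbon and tongs as they are.

Things in the scene. Friction and masses are not known exactly. Their poses are not given: they have to be found in the camera images.
- full_hook_arm: Arm of the fixed hook that carries the rolls at the start; it leans 30 deg from vertical. Origin: on its axis at the upper face of its stop collar (38 mm wide), 62 mm above the counter; z runs up the arm, y is level across it. Steel bar 16 mm thick, round end 58 mm up from the collar face. Round dark foot, 84 mm wide, 12 mm thick, centred 30 mm to the arm's leaning side of this point.
- spare_hook_arm: Arm of the empty, fixed spare hook, same shape as the other; it leans 30 deg from vertical. Origin: on its axis at the upper face of its stop collar (38 mm wide), 62 mm above the counter; z runs up the arm, y is level across it. Steel bar 16 mm thick, round end 58 mm up from the collar face. A roll seated on the collar has its centre at z = 8 mm in this frame, a second one on top of it at 24 mm.
- spindle: Fixed tape spindle: dark foot 90 mm wide, 10 mm thick; on it a round wooden seat 52 mm wide, top 20 mm above the counter, and an upright brass post 16 mm thick with round end, top 55 mm above the counter. Origin: centre of the underside, on the counter, z up. A seated roll has its centre 28 mm above the origin.
- green_roll: Green rigid roll of tape, the front (uppermost) one on the full hook at the start. Ring of 56 mm outer diameter, 16 mm wide along its axis, with a 25 mm hole right through; 28 to 56 g. Origin: the centre of the roll; its z axis is the roll's axis and at the start points up the arm.
- red_roll: Red rigid roll of tape, same shape and origin as the green one; in the middle on the full hook at the start, touching both others.
- gold_roll: Gold rigid roll of tape, same shape and origin as the green one; at the start at the back of the full hook, against its collar. The rolls hang loosely, their centres about 4.5 mm off the arm's axis on its lower side.
- desk_bell: Bystander: silvery desk bell on a black base, 70 mm wide, 44 mm high; origin centre of the underside.
- cutter: Bystander: yellow box cutter lying flat, 168x20x17 mm; origin centre of the underside.
- bonbon: Bystander: bonbon with pale swirls on top, 28x36x24 mm; origin centre of the underside.
- tongs: Bystander: steel tongs lying flat, 196x38x14 mm; origin centre of the underside.
Things that resemble listed ones, but are neither listed nor needed, are in the scene too. There is more than one size of the gold_roll; the job needs the larger.

How it is judged:
On the way:
1. green and red rolls both slid down on the spare hook while the gold roll is still on the full hook (x of red_roll in the frame of spare_hook_arm between -0.009 and 0.009 m and y of red_roll in the frame of spare_hook_arm between -0.009 and 0.009 m and z of red_roll in the frame of spare_hook_arm between 0.003 and 0.031 m and x of green_roll in the frame of spare_hook_arm between -0.009 and 0.009 m and y of green_roll in the frame of spare_hook_arm between -0.009 and 0.009 m and z of green_roll in the frame of spare_hook_arm between 0.003 and 0.031 m and x of gold_roll in the frame of full_hook_arm between -0.009 and 0.009 m and y of gold_roll in the frame of full_hook_arm between -0.009 and 0.009 m and z of gold_roll in the frame of full_hook_arm between 0.002 and 0.06 m), for 0.2 s.
At the end, for the whole second after the job is handed in: Green and red rolls round the spare arm (centres within 9 mm of its axis in x and y) and 3 to 31 mm up from its collar, in either order; gold roll round the spindle post (within 8 mm), flat (0.12 rad) with its centre 24 to 32 mm above the counter; all rolls at rest (under 0.02 m/s) (x of red_roll in the frame of spare_hook_arm between -0.009 and 0.009 m and y of red_roll in the frame of spare_hook_arm between -0.009 and 0.009 m and z of red_roll in the frame of spare_hook_arm between 0.003 and 0.031 m and x of green_roll in the frame of spare_hook_arm between -0.009 and 0.009 m and y of green_roll in the frame of spare_hook_arm between -0.009 and 0.009 m and z of green_roll in the frame of spare_hook_arm between 0.003 and 0.031 m and x of gold_roll in the frame of spindle between -0.008 and 0.008 m and y of gold_roll in the frame of spindle between -0.008 and 0.008 m and z of gold_roll in the frame of spindle between 0.024 and 0.032 m and angle between the z axis of gold_roll and the z axis of spindle, either way round below 0.12 rad and linear speed of each of gold_roll, red_roll, green_roll below 0.02 m/s); the robot touches nothing.
It fails at once if a roll has dropped onto the counter (height (world z) of any of red_roll, green_roll below 0.036 m or (height (world z) of gold_roll below 0.036 m and horizontal distance between gold_roll and spindle above 0.03 m)).
It fails at once if the bell, box cutter, bonbon or tongs were moved by more than 20 mm (distance of any of desk_bell, cutter, bonbon, tongs from where it was at the start of the episode above 0.02 m).
It also fails if it takes over 58 s, if anything falls off the work surface, if the arm or the gripper's body presses on something with over 40 N, if the wrist force passes 120 N, or if a joint passes its speed limit or range.

## Working session

There is one attempt and no reset: what is moved stays moved. The work goes in short steps, Python scripts to look and compute and a shell command to move; the robot and the scene stay as the last step left them, time stands still between calls to the robot, and variables do not carry over. Pictures are saved under pics/ and viewed, and the job is handed in when it is done.

```bash
ls; mkdir -p pics; cat > h.py <<'E'
import numpy as np, cv2
from scipy.spatial.transform import Rotation as R
from station import ctrl, eyes, spotter
def save(name,im,sc=1,crop=None):
    a=im[...,::-1]
    if crop: x0,y0,x1,y1=crop; a=a[y0:y1,x0:x1]
    if sc!=1: a=cv2.resize(a,None,fx=sc,fy=sc,interpolation=cv2.INTER_CUBIC)
    cv2.imwrite('pics/'+name+'.png',a)
def K(p):
    h,w=p['image'].shape[:2]; f=h/2/np.tan(np.radians(p['vertical_fov'])/2)
    return np.array([[f,0,p['cx']],[0,f,p['cy']],[0,0,1.]])
def ext(p,obs=None):
    if 'rvec' in p and p['rvec'] is not None: 
        return R.from_rotvec(p['rvec']).as_matrix(),np.array(p['tvec'],float)
    T=np.eye(4);T[:3,:3]=R.from_rotvec(obs['tool_rot']).as_matrix();T[:3,3]=obs['tool_pos']
    M=np.linalg.inv(T@np.array(p['mount'])); return M[:3,:3],M[:3,3]
def proj(p,X,obs=None):
    r,t=ext(p,obs); return cv2.projectPoints(np.atleast_2d(np.array(X,float)),cv2.Rodrigues(r)[0],t,K(p),np.array(p['dist'],float))[0][:,0]
def ray(p,uv,obs=None):
    r,t=ext(p,obs); n=cv2.undistortPoints(np.array(uv,float).reshape(-1,1,2),K(p),np.array(p['dist'],float))[:,0]
    d=np.c_[n,np.ones(len(n))]@r; return -r.T@t,d
def atz(p,uv,z,obs=None):
    o,d=ray(p,uv,obs); return o+d*((z-o[2])/d[:,2])[:,None]
E
python3 - <<'E'
from h import *
o=ctrl.get_obs(); print({k:np.round(v,3) for k,v in o.items()}, ctrl.finger_overhang)
for n in ['side','top','wrist']:
    p=eyes.get_image(n); save(n+'0',p['image'],1.5)
    print(n,p['vertical_fov'],p.get('rvec'),p.get('tvec'),p.get('mount'))
    for q in ['full_hook_arm','spare_hook_arm','spindle','green_roll','red_roll','gold_roll','desk_bell','cutter','bonbon','tongs']:
        r=spotter.mark_of(q,p)
        print(q,[(np.round(x['centre'],3).tolist(),round(x['confidence'],2),np.round(proj(p,x['centre'],o)[0]).tolist()) for x in r[:4]])
E
```

```text
pics
{'t': np.float64(0.0), 'q': array([ 1.192,  0.053,  1.614, -0.   ,  1.476, -0.119]), 'dq': array([ 0.   , -0.001,  0.   ,  0.001, -0.   ,  0.002]), 'effort': array([ 2.0000e-03, -3.9367e+01, -3.7018e+01,  0.0000e+00,  7.0000e-03,
        0.0000e+00]), 'tool_pos': array([0.16 , 0.604, 0.403]), 'tool_rot': array([-4.070e-01, -3.115e+00,  3.000e-03]), 'contact_force': array([-1.099,  0.382, -0.245]), 'wrist_torque': array([-0.027,  0.044, -0.022]), 'opening': np.float64(0.086)} 0.1734
side 51.58384647656293 [ 1.93049885 -0.46249743  0.33321542] [-0.35763422  0.21292499  0.54788221] None
full_hook_arm [([0.407, 0.044, 0.004], 0.47, [242.0, 261.0])]
spare_hook_arm [([0.516, 0.129, 0.06], 0.51, [270.0, 208.0])]
spindle [([0.479, -0.014, 0.004], 0.67, [290.0, 267.0])]
green_roll [([0.499, 0.284, 0.097], 0.7, [232.0, 171.0])]
red_roll [([0.504, 0.289, 0.079], 0.63, [233.0, 177.0])]
gold_roll [([0.512, 0.29, 0.068], 0.62, [236.0, 180.0]), ([0.586, 0.356, 0.005], 0.43, [249.0, 190.0])]
desk_bell [([0.514, 0.13, 0.057], 0.43, [268.0, 209.0])]
cutter [([0.407, 0.041, 0.0], 0.78, [242.0, 264
[... 797 characters left out ...]
, -0.0], 0.69, [208.0, 234.0])]
tongs [([0.606, 0.118, 0.003], 0.63, [270.0, 148.0]), ([0.478, -0.012, -0.004], 0.49, [326.0, 200.0])]
wrist 63.77311337699193 None None [[-5.69593469e-04 -9.52272281e-01 -3.05249372e-01  7.92780526e-02]
 [ 9.99999831e-01 -5.78400153e-04 -6.15855142e-05  6.14355517e-04]
 [-1.17910105e-04 -3.05249355e-01  9.52272449e-01  3.11442457e-02]
 [ 0.00000000e+00  0.00000000e+00  0.00000000e+00  1.00000000e+00]]
full_hook_arm []
spare_hook_arm []
spindle []
green_roll []
red_roll []
gold_roll []
desk_bell [([0.412, 0.381, -0.001], 0.6, [157.0, 349.0])]
cutter []
bonbon [([0.406, 0.271, -0.001], 0.55, [91.0, 359.0])]
tongs [([0.416, 0.386, -0.001], 0.55, [161.0, 351.0])]
```

View pics/side0.png

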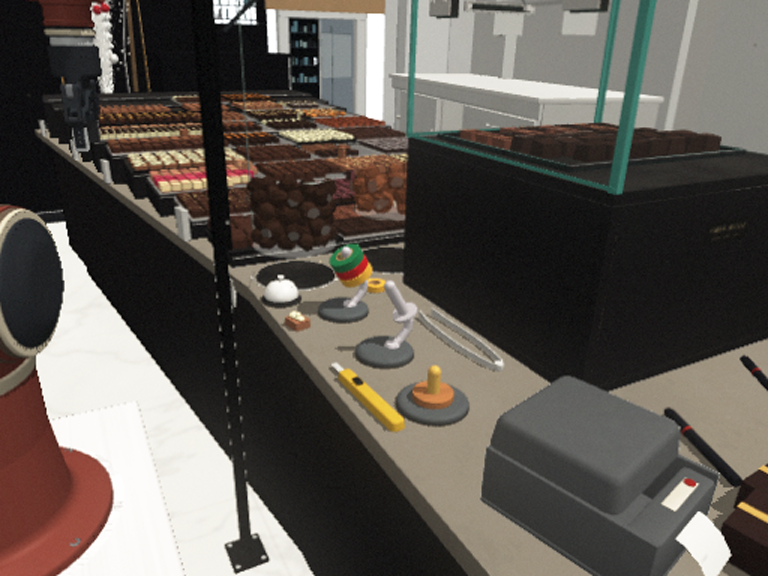

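View pics/top0.png

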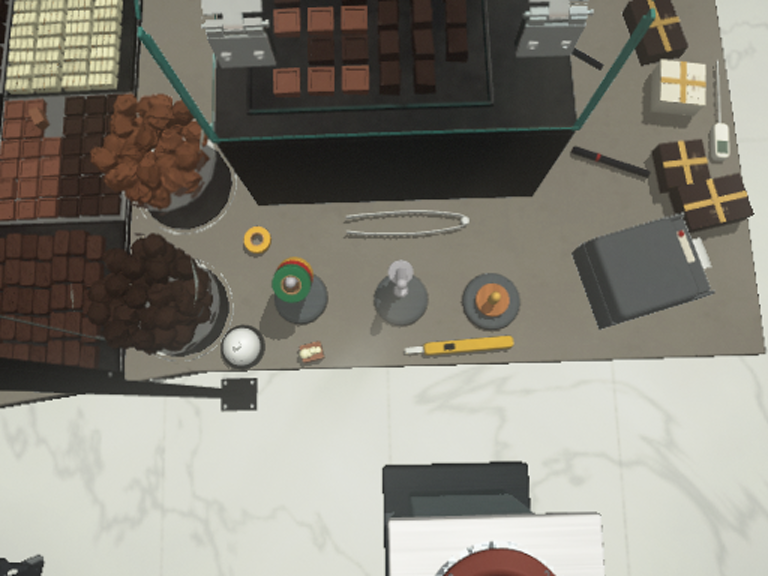

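View pics/wrist0.png

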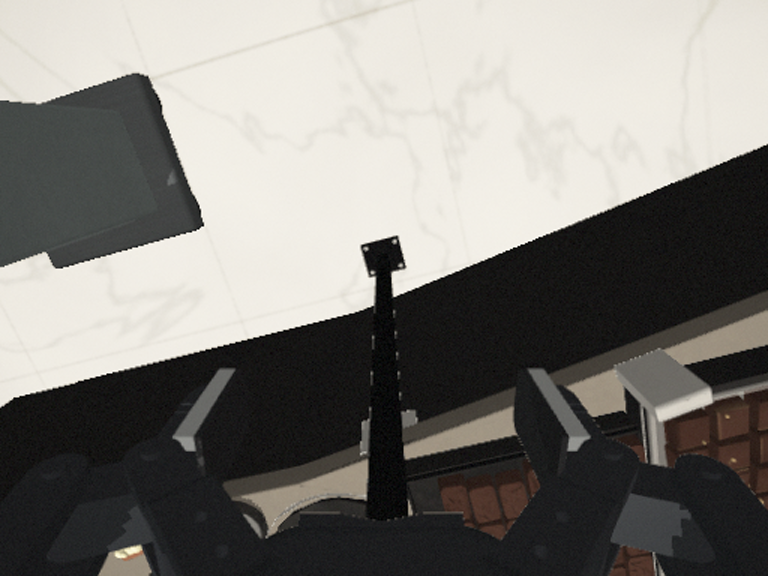

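The side and top views show the full hook with its rolls (top px ~(195,187)). The spare hook is at (267,190), the spindle at (327,199), and a small gold ring lies on the counter at (171,160). I'll take enlarged crops to get the axes.

```bash
python3 - <<'E'
from h import *
p=eyes.get_image('top'); save('topc',p['image'],4,(160,140,360,250))
s=eyes.get_image('side'); save('sidec',s['image'],5,(190,150,320,270))
np.save('top.npy',p,allow_pickle=True);np.save('side.npy',s,allow_pickle=True)
E
```

```text
(no output)
```

View pics/topc.png

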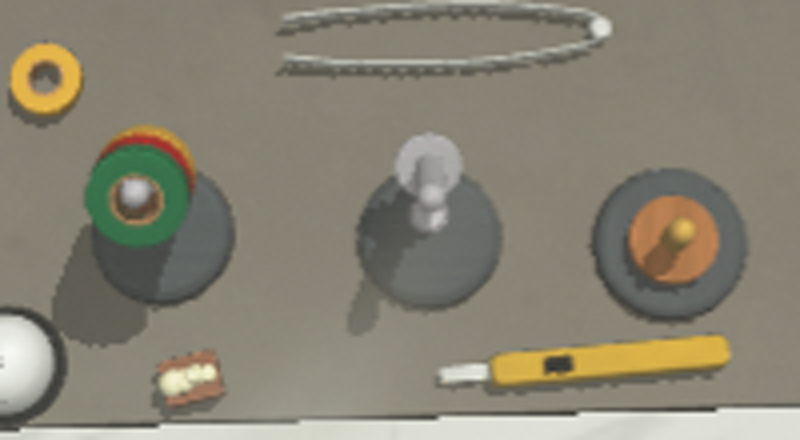

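View pics/sidec.png

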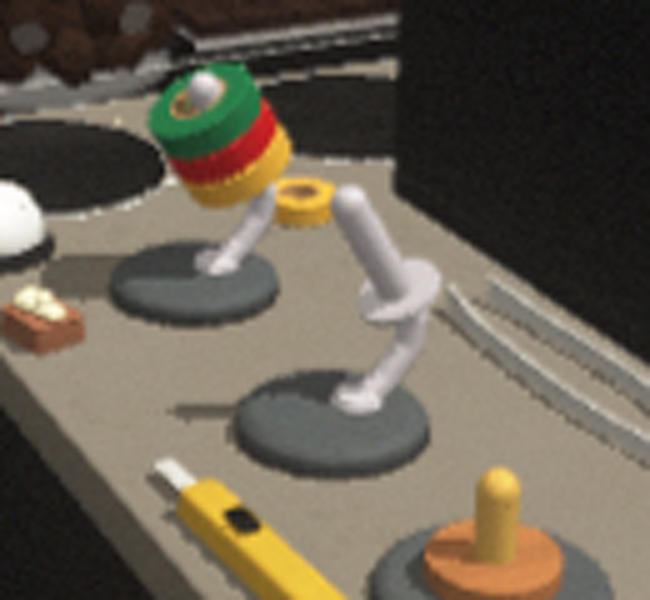

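```bash
cat > fit.py <<'E'
from h import *
from scipy.optimize import least_squares
p=np.load('top.npy',allow_pickle=True).item();s=np.load('side.npy',allow_pickle=True).item()
T=lambda c:(np.array(c)+.5)/4-.5+[160,140]
S=lambda c:(np.array(c)+.5)/5-.5+[190,150]
def frame(x,y,psi):
    l=np.array([np.cos(psi),np.sin(psi),0]); a=.5*l+np.array([0,0,.75**.5]); return np.array([x,y,.062]),l,a
def pts(v):
    o,l,a=frame(*v); f=o+.030*l; f[2]=.006
    return dict(foot=f,tip=o+.050*a,collar=o-.002*a)
D=dict(spare=[('foot',T((429,238)),0),('tip',T((432,192)),0),('collar',T((429,166)),0),('foot',S((331,421)),1),('tip',S((351,203)),1),('collar',S((401,291)),1)],
 full=[('foot',T((163,235)),0),('tip',T((134,190)),0),('foot',S((194,283)),1),('tip',S((203,91)),1)])
for n,g in D.items():
    f=lambda v:np.concatenate([proj((p,s)[c],pts(v)[k])[0]-uv for k,uv,c in g])
    r=least_squares(f,[.52,.2,3.1]); print(n,r.x.round(4),'a',frame(*r.x)[2].round(3)); print(r.fun.reshape(-1,2).round(1).tolist())
print('spindle',atz(p,[T((668,244))],.005),atz(p,[T((673,239))],.018),atz(p,[T((684,228))],.050), atz(s,[S((498,487))],.047))
E
python3 fit.py
```

```text
spare [0.5143 0.128  3.136 ] a [-0.5    0.003  0.866]
[[0.3, -0.9], [-0.1, 0.9], [0.1, -0.4], [0.3, -0.6], [-0.4, 0.2], [-0.3, 0.1]]
full [0.5203 0.291  3.32  ] a [-0.492 -0.089  0.866]
[[0.1, -0.8], [0.4, 0.7], [0.0, -0.7], [-0.2, -0.4]]
spindle [[ 0.47445606 -0.01137794  0.005     ]] [[ 0.47533873 -0.01243571  0.018     ]] [[ 0.4764856  -0.01393339  0.05      ]] [[ 0.47670936 -0.01110594  0.047     ]]
```

```bash
cat >> h.py <<'E'
def tri(L):
    A=np.zeros((3,3));b=np.zeros(3)
    for p,uv,o in L:
        c,d=ray(p,[uv],o); d=d[0]/np.linalg.norm(d[0]); M=np.eye(3)-np.outer(d,d); A+=M;b+=M@c
    return np.linalg.solve(A,b)
def plan(P,Rm,n=None):
    "print world-linear plan from the present pose to TCP P, rotation matrix Rm"
    o=ctrl.get_obs(); R0=R.from_rotvec(o['tool_rot']); p0=np.array(o['tool_pos']); R1=R.from_matrix(Rm)
    w=(R0.inv()*R1).as_rotvec(); d=np.array(P)-p0
    k=int(np.ceil(max(np.linalg.norm(w)/.12,np.linalg.norm(d)/.040))) if n is None else n
    k=max(k,1)
    print('t',round(float(o['t']),2),'n',k,'w',w.round(4),'d tool',(R0.inv().apply(d)*1e3).round(1),'F',np.round(o['contact_force'],1),'open',round(float(o['opening']),4))
    for i in range(k):
        Ri=R0*R.from_rotvec(w*i/k); print('[%s]'%','.join('%.3f'%x for x in w/k),'[%s]'%','.join('%.1f'%x for x in Ri.inv().apply(d/k)*1e3))
def hookR(psi):
    l=np.array([np.cos(psi),np.sin(psi),0]); a=.5*l+np.array([0,0,.75**.5]); y=np.array([l[1],-l[0],0]); z=-a
    return np.c_[np.cross(y,z),y,z],a
E
python3 - <<'E'
from h import *
p=np.load('top.npy',allow_pickle=True).item();s=np.load('side.npy',allow_pickle=True).item()
o=ctrl.get_obs()
print(tri([(p,(159,263),None),(s,(165,369),None)]))
w=eyes.get_image('wrist'); 
print(tri([(p,(159,263),None),(w,(255,171),o)]),tri([(s,(165,369),None),(w,(255,171),o)]))
Rm,a=hookR(3.32)
P=np.array([.5203,.291,.062])+a*(.058+.06+.173); print(P); plan(P,Rm)
E
```

```text
[ 0.35626794  0.55680066 -0.73157697]
[ 0.35448965  0.55620075 -0.72035316] [ 0.35923073  0.55656206 -0.73240633]
[0.37710944 0.26517922 0.31401339]
t 1.8 n 11 w [-0.1147 -0.5151 -0.4281] d tool [-296.3 -271.8   90.7] F [ 0.5 -0.4 -0.8] open 0.0852
[-0.010,-0.047,-0.039] [-26.9,-24.7,8.2]
[-0.010,-0.047,-0.039] [-25.5,-25.8,9.2]
[-0.010,-0.047,-0.039] [-24.1,-26.9,10.1]
[-0.010,-0.047,-0.039] [-22.5,-27.9,10.9]
[-0.010,-0.047,-0.039] [-20.9,-28.9,11.6]
[-0.010,-0.047,-0.039] [-19.2,-29.8,12.3]
[-0.010,-0.047,-0.039] [-17.4,-30.6,12.8]
[-0.010,-0.047,-0.039] [-15.6,-31.4,13.2]
[-0.010,-0.047,-0.039] [-13.7,-32.1,13.6]
[-0.010,-0.047,-0.039] [-11.8,-32.7,13.9]
[-0.010,-0.047,-0.039] [-9.9,-33.3,14.0]
```

```bash
python3 -m crank '[[0,0,0,-10,-38,0,-1],[0,0,0,-10,-38,0,-1],[0,0,-0.05,-10,-38,0,-1],[0,0,-0.1,-10,-38,0,-1],[0,0,-0.1,-10,-38,0,-1],[0,-0.05,-0.1,-10,-38,0,-1]]' 40; python3 - <<'E'
from h import *
Rm,a=hookR(3.32)
P=np.array([.5203,.291,.062])+a*(.058+.05+.173); print(P); plan(P,Rm)
E
```

```text
t: 2.3
tool_pos: [0.1779, 0.3678, 0.3995]
tool_rot: [-0.173, 3.09, -0.01]
contact_force: [1.3, 0.8, 0.9]
opening: 0.0856
[0.38203008 0.26606653 0.30535314]
t 2.3 n 7 w [-0.0276 -0.4778 -0.062 ] d tool [-186.9 -123.   104. ] F [1.3 0.8 0.9] open 0.0856
[-0.004,-0.068,-0.009] [-26.7,-17.6,14.9]
[-0.004,-0.068,-0.009] [-25.5,-17.9,16.6]
[-0.004,-0.068,-0.009] [-24.1,-18.2,18.2]
[-0.004,-0.068,-0.009] [-22.7,-18.4,19.7]
[-0.004,-0.068,-0.009] [-21.1,-18.7,21.1]
[-0.004,-0.068,-0.009] [-19.5,-19.0,22.4]
[-0.004,-0.068,-0.009] [-17.7,-19.2,23.6]
```

```bash
python3 -m crank '[[-0.004,-0.068,-0.009,-27,-18,15,-1],[-0.004,-0.068,-0.009,-25,-18,17,-1],[-0.004,-0.068,-0.009,-24,-18,18,-1],[-0.004,-0.068,-0.009,-23,-18,20,-1],[-0.004,-0.068,-0.009,-21,-19,21,-1],[-0.004,-0.068,-0.009,-19,-19,22,-1],[-0.004,-0.068,-0.009,-18,-19,24,-1],[0,0,0,0,0,0,-1]]'; python3 - <<'E'
from h import *
Rm,a=hookR(3.32)
P=np.array([.5203,.291,.062])+a*(.058+.05+.173); plan(P,Rm)
o=ctrl.get_obs(); w=eyes.get_image('wrist'); save('w1',w['image'],1.5); np.save('w1.npy',dict(w=w,o=o))
E
```

```text
t: 2.97
tool_pos: [0.3902, 0.2562, 0.3101]
tool_rot: [-0.239, 2.57, 0.076]
contact_force: [-1.3, 0.2, -0.3]
opening: 0.0852
t 2.97 n 1 w [0.0087 0.0389 0.0044] d tool [ 7.8 11.1  0.8] F [-1.3  0.2 -0.3] open 0.0852
[0.009,0.039,0.004] [7.8,11.1,0.8]
```

View pics/w1.png

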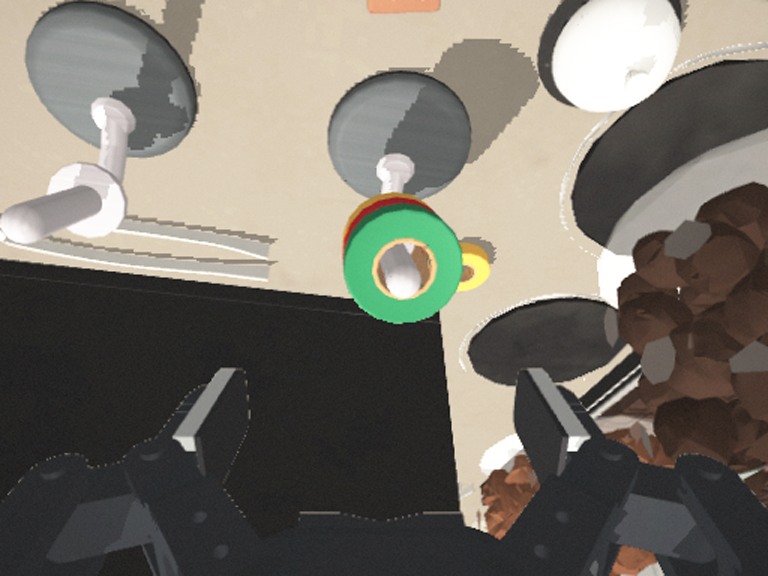

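```bash
python3 - <<'E'
from h import *
d=np.load('w1.npy',allow_pickle=True).item(); w=d['w'];o=d['o']
save('w1f',w['image'],5,(210,40,320,220)) if 0 else save('w1f',w['image'],4,(200,40,340,190))
save('w1s',w['image'],4,(0,0,140,145))
E
```

```text
(no output)
```

View pics/w1f.png

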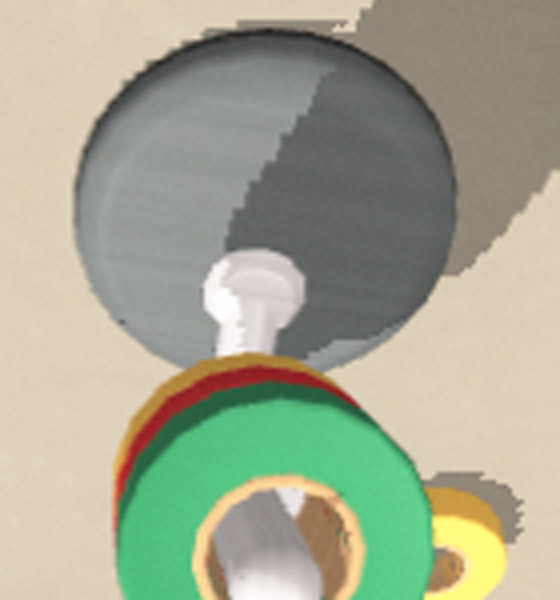

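View pics/w1s.png

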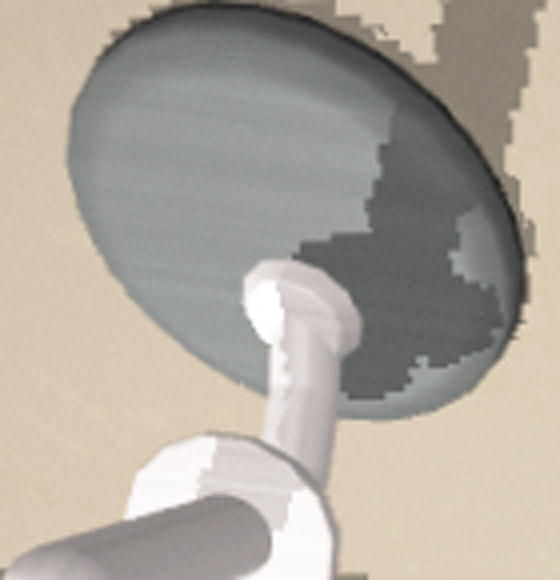

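```bash
cat > fit2.py <<'E'
from h import *
from scipy.optimize import least_squares
import sys
def circ(c,ax,r,n=90):
    ax=ax/np.linalg.norm(ax); u=np.cross(ax,[.3,.9,.1]);u/=np.linalg.norm(u);v=np.cross(ax,u);t=np.linspace(0,2*np.pi,n)
    return c+r*(np.cos(t)[:,None]*u+np.sin(t)[:,None]*v)
def cyl(c,ax,r,h): return np.r_[circ(c-ax*h/2,ax,r),circ(c+ax*h/2,ax,r)]
def sph(c,r):
    return np.concatenate([circ(c+r*np.cos(t)*np.array([0,0,1]),np.array([0,0,1.]),r*np.sin(t)) for t in np.linspace(.05,3.1,16)])
def frame(x,y,psi):
    l=np.array([np.cos(psi),np.sin(psi),0]); a=.5*l+np.array([0,0,.75**.5]); return np.array([x,y,.062]),l,a
def parts(v,z0=.062):
    o,l,a=frame(*v[:3]); xd=np.cross(np.cross(a,[0,0,1]),a); xd=-xd/np.linalg.norm(xd) # lower side, perpendicular to a
    f=o+.030*l; f[2]=.006
    D=dict(foot=cyl(f,np.array([0,0,1.]),.042,.012),tip=sph(o+.050*a,.008),collar=circ(o,a,.019))
    D['green']=cyl(o+.040*a+.0045*xd,a,.028,.016)
    return D
def bbox(p,X,ob):
    q=proj(p,X,ob); return dict(l=q[:,0].min(),r=q[:,0].max(),t=q[:,1].min(),b=q[:,1].max())
if __name__=='__main__':
    d=np.load('w1.npy',allow_pickle=True).item(); w=d['w'];o=d['o']
    G=dict(full=[('foot','l',200+76/4),('foot','r',200+456/4),('foot','t',40+30/4),('green','l',229.7),('green','r',307.7),('green','b',214.7),('tip','b',198)],
     spare=[('foot','l',17),('foot','r',131),('foot','t',.5),('foot','b',105),('collar','r',84.5),('collar','t',108),('tip','b',162.)])
    im=cv2.resize(w['image'][...,::-1],None,fx=1.5,fy=1.5,interpolation=cv2.INTER_CUBIC)
    for n,g in G.items():
        def f(v):
            P=parts(v); return [bbox(w,P[k],o)[e]-x for k,e,x in g]
        r=least_squares(f,[.52,.29 if n=='full' else .128,3.2]); print(n,r.x.round(4),np.round(r.fun,1))
        for k,X in parts(r.x).items():
            if n=='spare' and k=='green': continue
            h=cv2.convexHull(proj(w,X,o).astype(np.float32)); cv2.polylines(im,[((h+.5)*1.5-.5).round().astype(int)],True,(255,0,255),1)
    cv2.imwrite('pics/ov1.png',im)
E
python3 fit2.py
```

```text
full [0.5206 0.2897 3.1814] [-1.7  0.8 -0.7 -1.4  2.   1.8  0.2]
spare [0.513  0.1318 3.1206] [-1.9  2.  -0.7  2.8  0.1 -0.4 -0.4]
```

View pics/ov1.png

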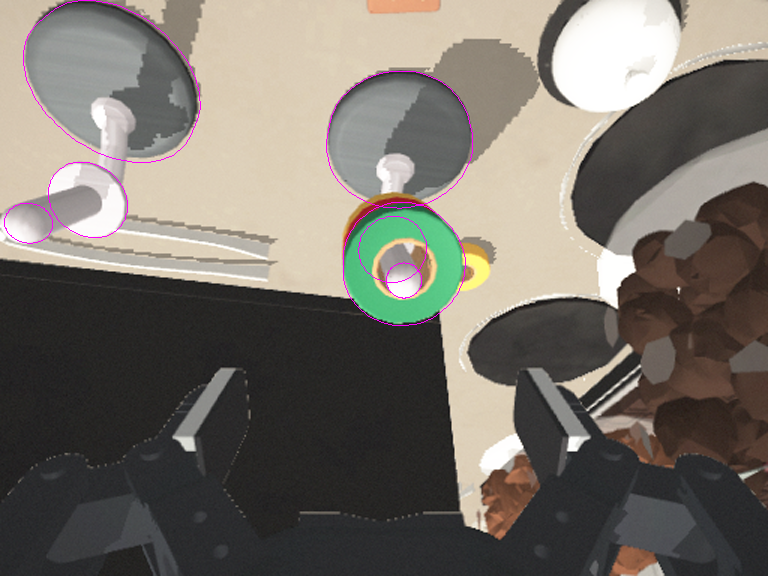

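```bash
cat > fit3.py <<'E'
from fit2 import *
d=np.load('w1.npy',allow_pickle=True).item(); w=d['w'];o=d['o']
p=np.load('top.npy',allow_pickle=True).item();s=np.load('side.npy',allow_pickle=True).item()
T=lambda e,c:(c+.5)/4-.5+(160 if e in'lr' else 140)
S=lambda e,c:(c+.5)/5-.5+(190 if e in'lr' else 150)
Wp=[(0,'foot','l',219),(0,'foot','r',314),(0,'foot','t',47.5),(0,'green','l',229.7),(0,'green','r',307.7),(0,'green','b',214.7),(0,'tip','b',198),
 (1,'foot','l',17),(1,'foot','r',131),(1,'foot','t',.5),(1,'foot','b',105),(1,'collar','r',84.5),(1,'collar','t',108),(1,'tip','b',162.)]
L=[(w,)+x for x in Wp]
for h,k,e,c in [(0,'foot','r',235),(0,'foot','b',305),(0,'green','l',86),(0,'green','r',191),(0,'green','b',246),(1,'foot','l',357),(1,'foot','r',501),(1,'foot','b',310),(1,'collar','l',395),(1,'collar','r',462),(1,'collar','t',133)]: L.append((p,h,k,e,T(e,c)))
for h,k,e,c in [(0,'foot','l',109),(0,'foot','r',278),(0,'foot','b',326),(0,'green','l',149),(0,'green','t',62),(1,'foot','l',233),(1,'foot','r',430),(1,'foot','b',476),(1,'foot','t',369),(1,'tip','l',333),(1,'tip','t',185)]: L.append((s,h,k,e,S(e,c)))
import copy
def f(v):
    o2=dict(o); o2['tool_pos']=np.array(o['tool_pos'])+v[6:9]
    o2['tool_rot']=(R.from_rotvec(v[9:12])*R.from_rotvec(o['tool_rot'])).as_rotvec()
    P=[parts(v[:3]),parts(v[3:6])]
    def sh(c,X): return X+ (v[12:14].tolist()+[0] if c is p else v[14:16].tolist()+[0] if c is s else 0)
    r=[bbox(c,sh(c,P[h][k]),o2)[e]-x for c,h,k,e,x in L]
    return np.r_[r,v[6:9]/.003,v[9:12]/.01,v[12:16]/.002]
r=least_squares(f,[.52,.29,3.2,.514,.13,3.13]+[0]*10)
print(r.x.round(4)); n=len(Wp); print(r.fun[:n].round(1));print(r.fun[n:n+11].round(1));print(r.fun[n+11:n+22].round(1))
E
python3 fit3.py
```

```text
[ 5.2240e-01  2.8790e-01  3.1748e+00  5.1470e-01  1.2810e-01  3.1285e+00
 -3.5000e-03 -1.4000e-03  1.9000e-03 -2.5000e-03 -1.1100e-02 -1.8000e-03
 -1.0000e-03 -1.0000e-04 -6.0000e-04 -5.0000e-04]
[-0.8  0.5  0.1 -1.   0.9  0.5 -0.6 -1.1  1.1  0.3  2.   0.3 -0.7 -1.1]
[-0.5 -0.6 -0.5 -0.1  0.2  0.3  0.2 -0.6  0.2  0.4  0.3]
[ 0.3  0.3  0.  -0.4 -0.6  0.5  0.1  0.7 -1.4 -0.6 -0. ]
```

```bash
python3 - <<'E'
from h import *
d=np.load('w1.npy',allow_pickle=True).item(); w=d['w']
M=np.linalg.inv(np.array(w['mount']))
def pt(X): 
    return cv2.projectPoints(np.atleast_2d(np.array(X,float)),cv2.Rodrigues(M[:3,:3])[0],M[:3,3],K(w),np.array(w['dist'],float))[0][:,0]
for z in (.15,.155,.16,.165,.17,.175):
    print(z,pt([[.011,-.0428,z],[-.011,-.0428,z],[.011,.0428,z],[-.011,.0428,z]]).round(0).tolist())
save('w1p',w['image'],3,(90,230,290,384)); print(d['o']['tool_rot'])
E
```

```text
0.15 [[154.0, 254.0], [159.0, 296.0], [349.0, 254.0], [344.0, 296.0]]
0.155 [[157.0, 248.0], [162.0, 290.0], [346.0, 248.0], [342.0, 290.0]]
0.16 [[160.0, 243.0], [165.0, 283.0], [343.0, 243.0], [339.0, 283.0]]
0.165 [[163.0, 238.0], [167.0, 277.0], [340.0, 238.0], [336.0, 277.0]]
0.17 [[166.0, 234.0], [170.0, 272.0], [338.0, 234.0], [334.0, 272.0]]
0.175 [[169.0, 229.0], [172.0, 267.0], [335.0, 229.0], [332.0, 267.0]]
[-0.23861485  2.56986656  0.07609459]
```

View pics/w1p.png

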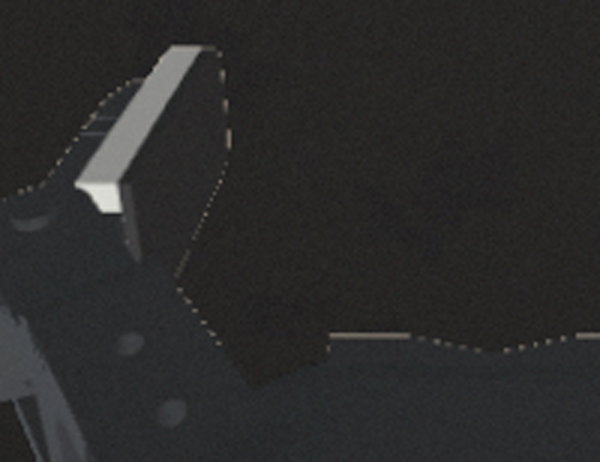

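```bash
cat >> h.py <<'E'
FO=np.array([.522,.288,.062]);FP=3.172;SO=np.array([.5147,.1285,.062]);SP=3.13
def at(o,psi,zt,dx=0,dy=0):
    Rm,a=hookR(psi); return o+a*zt+Rm[:,0]*dx+Rm[:,1]*dy, Rm
E
python3 - <<'E'
from h import *
plan(*at(FO,FP,.27,.0045))
E
```

```text
t 3.02 n 2 w [0.0861 0.0366 0.1308] d tool [10.1 27.2 14.4] F [ 0.1 -0.4  0.1] open 0.0854
[0.043,0.018,0.065] [5.1,13.6,7.2]
[0.043,0.018,0.065] [5.8,13.5,6.7]
```

```bash
python3 -m crank '[[0.043,0.018,0.065,5,14,7,-1],[0.043,0.018,0.065,6,14,7,-1],[0,0,0,0,0,0,-1]]'; python3 - <<'E'
from h import *
plan(*at(FO,FP,.27,.0045)); plan(*at(FO,FP,.189,.0045))
o=ctrl.get_obs(); w=eyes.get_image('wrist'); save('w2',w['image'],1.5); np.save('w2.npy',dict(w=w,o=o))
E
```

```text
t: 3.27
tool_pos: [0.3833, 0.2846, 0.2947]
tool_rot: [-0.025, 2.617, 0.008]
contact_force: [-0.2, 1.1, 0.1]
opening: 0.0856
t 3.27 n 1 w [-0.0047  0.0005 -0.0099] d tool [ 0.7 -0.8  0.9] F [-0.2  1.1  0.1] open 0.0856
[-0.005,0.001,-0.010] [0.7,-0.8,0.9]
t 3.27 n 3 w [-0.0047  0.0005 -0.0099] d tool [ 0.7 -0.5 81.9] F [-0.2  1.1  0.1] open 0.0856
[-0.002,0.000,-0.003] [0.2,-0.2,27.3]
[-0.002,0.000,-0.003] [0.2,-0.2,27.3]
[-0.002,0.000,-0.003] [0.2,-0.2,27.3]
```

View pics/w2.png

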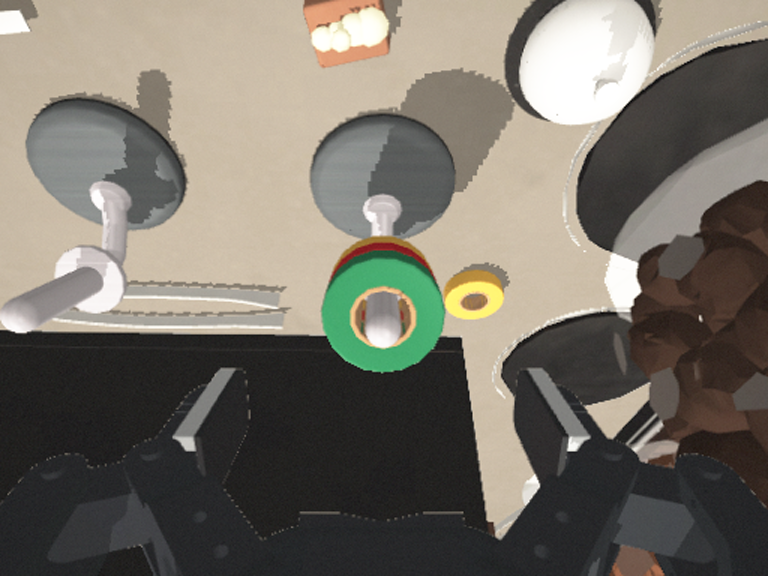

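```bash
python3 - <<'E'
from fit2 import *
d=np.load('w2.npy',allow_pickle=True).item(); w=d['w'];o=d['o']
v=[*FO[:2],FP]; P=parts(v); print({k:{e:round(x*1.5) for e,x in bbox(w,X,o).items()} for k,X in P.items()})
# fit local shift in tool frame from green bbox & foot & tip
g=[('green','l',322/1.5),('green','r',444/1.5),('green','b',372/1.5),('foot','l',311/1.5),('foot','r',455/1.5),('foot','t',113/1.5),('tip','b',348/1.5)]
Rt=R.from_rotvec(o['tool_rot'])
def f(u): return np.r_[[bbox(w,P[k]+Rt.apply(u[:3]*1e-3),o)[e]-x for k,e,x in g]]
r=least_squares(f,[0,0,0]);print(r.x.round(2),r.fun.round(1))
E
```

```text
{'foot': {'l': 306, 'r': 453, 't': 115, 'b': 247}, 'tip': {'l': 361, 'r': 397, 't': 313, 'b': 349}, 'collar': {'l': 345, 'r': 415, 't': 261, 'b': 326}, 'green': {'l': 317, 'r': 442, 't': 250, 'b': 375}}
[0.46 1.82 1.61] [-0.6  1.   0.4 -1.   0.5  1.  -1.3]
```

```bash
python3 -m crank '[[-0.002,0,-0.003,0,0,27,-1],[-0.002,0,-0.003,0,0,27,-1],[0,0,-0.003,0,0,26,-1],[0,0,0,0,0,0,-1]]'; python3 - <<'E'
from h import *
plan(*at(FO,FP,.189,.0045,.001))
o=ctrl.get_obs(); w=eyes.get_image('wrist'); save('w3',w['image'],1.5); s=eyes.get_image('side'); save('s3',s['image'],5,(180,110,310,220))
E
```

```text
t: 3.65
tool_pos: [0.425, 0.2883, 0.2314]
tool_rot: [-0.059, 2.604, 0.023]
contact_force: [-1.1, 0.1, -1.1]
opening: 0.0858
t 3.65 n 1 w [0.0121 0.0131 0.0115] d tool [ 5.3 -2.3  6.1] F [-1.1  0.1 -1.1] open 0.0858
[0.012,0.013,0.011] [5.3,-2.3,6.1]
```

View pics/w3.png

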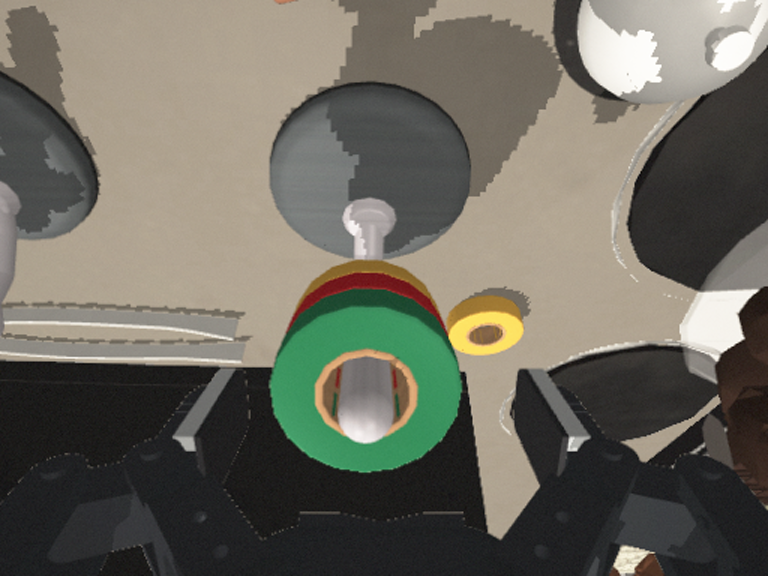

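View pics/s3.png

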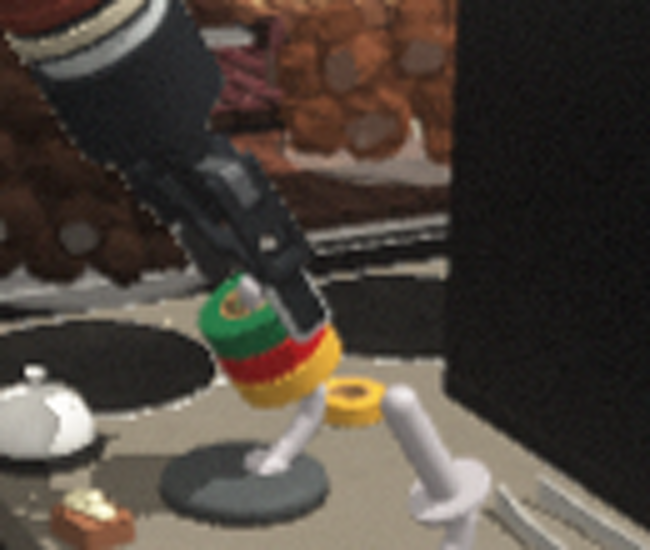

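```bash
python3 -m crank '[[0.012,0.013,0.011,5,-3,6,-1],[0,0,0,0,0,0,-1]]'; python3 - <<'E'
from fit2 import *
plan(*at(FO,FP,.189,.0045,.0))
o=ctrl.get_obs(); w=eyes.get_image('wrist'); save('w4',w['image'],1.5); s=eyes.get_image('side'); save('s4',s['image'],5,(180,110,310,220)); np.save('w4.npy',dict(w=w,o=o))
v=[*FO[:2],FP]; P=parts(v); print({k:{e:round(x*1.5) for e,x in bbox(w,X,o).items()} for k,X in P.items()})
E
```

```text
t: 3.92
tool_pos: [0.4241, 0.2863, 0.2307]
tool_rot: [-0.039, 2.609, 0.017]
contact_force: [-0.3, -0.1, -1.3]
opening: 0.0857
t 3.92 n 1 w [ 0.0042  0.0092 -0.0019] d tool [ 4.2 -1.3  6. ] F [-0.3 -0.1 -1.3] open 0.0857
[0.004,0.009,-0.002] [4.2,-1.3,6.0]
{'foot': {'l': 270, 'r': 475, 't': 91, 'b': 272}, 'tip': {'l': 343, 'r': 399, 't': 393, 'b': 450}, 'collar': {'l': 324, 'r': 422, 't': 299, 'b': 388}, 'green': {'l': 274, 'r': 468, 't': 294, 'b': 482}}
```

View pics/w4.png

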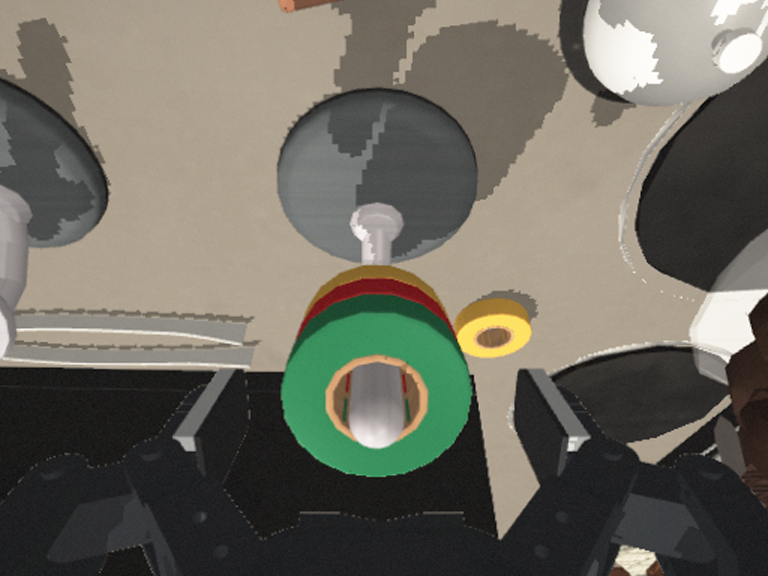

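View pics/s4.png

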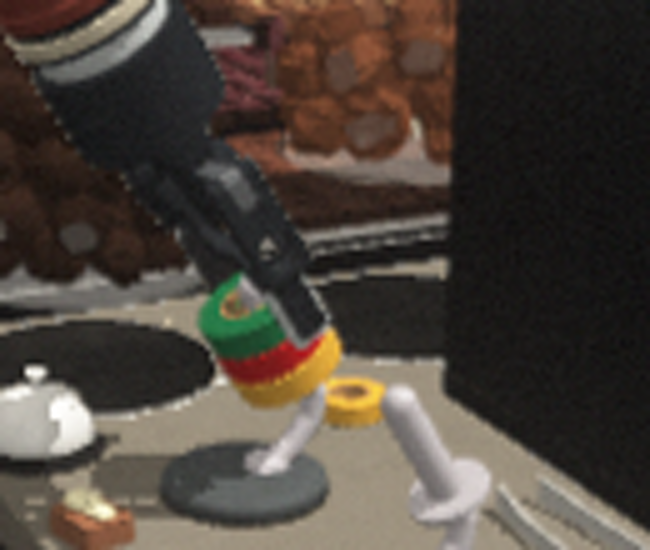

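```bash
python3 - <<'E'
from h import *
print(ctrl.get_obs()['q'].round(3),ctrl.get_obs()['dq'].round(3))
E
python3 -m crank '[[0,0.009,0,4,-1,6,-1],[0,0,0,0,0,0,-1],[0,0,0,0,0,0,-1]]';python3 - <<'E'
from h import *
print(ctrl.get_obs()['q'].round(3))
plan(*at(FO,FP,.189,.0045,.0))
E
```

```text
[ 0.495 -0.131  2.124 -0.359  0.689 -0.881] [ 0.001  0.005 -0.005  0.001 -0.004  0.003]
t: 4.27
tool_pos: [0.4247, 0.2864, 0.2274]
tool_rot: [-0.04, 2.61, 0.023]
contact_force: [-0.3, 0.1, 0.7]
opening: 0.0856
[ 0.494 -0.124  2.127 -0.354  0.682 -0.884]
t 4.27 n 1 w [ 0.009   0.0078 -0.002 ] d tool [ 2.9 -1.4  2.9] F [-0.3  0.1  0.7] open 0.0856
[0.009,0.008,-0.002] [2.9,-1.4,2.9]
```

```bash
python3 -m crank '[[0.01,0.01,0,4,-2,5,-1],[0,0,0,1,0,1,-0.4],[0,0,0,0,0,0,-0.2],[0,0,0,0,0,0,-0.1]]' 40;python3 - <<'E'
from h import *
plan(*at(FO,FP,.189,.0045,.0))
w=eyes.get_image('wrist'); save('w5',w['image'],1.5); s=eyes.get_image('side'); save('s5',s['image'],5,(180,110,310,220))
E
```

```text
t: 4.6
tool_pos: [0.4231, 0.2844, 0.2194]
tool_rot: [-0.036, 2.621, 0.008]
contact_force: [-7.5, -1.5, 7.4]
opening: 0.0564
t 4.6 n 1 w [-0.0022 -0.0037 -0.002 ] d tool [-2.5  0.6 -3.2] F [-7.5 -1.5  7.4] open 0.0564
[-0.002,-0.004,-0.002] [-2.5,0.6,-3.2]
```

View pics/w5.png

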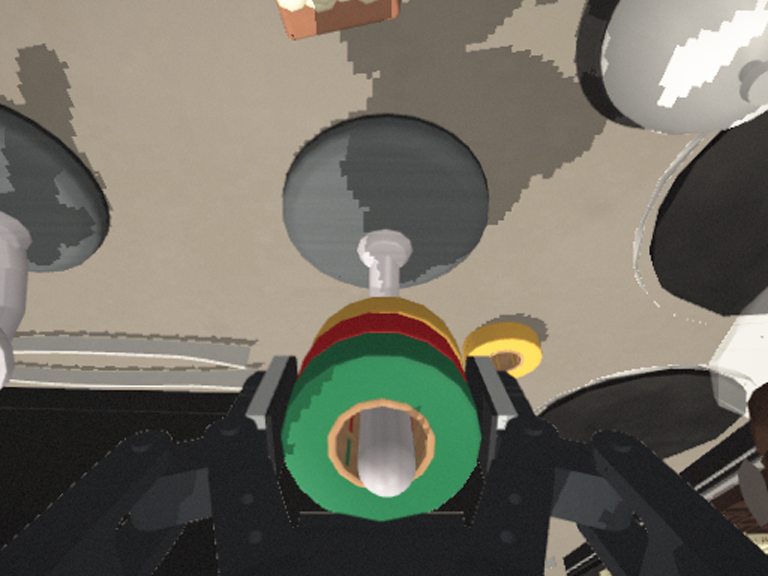

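View pics/s5.png

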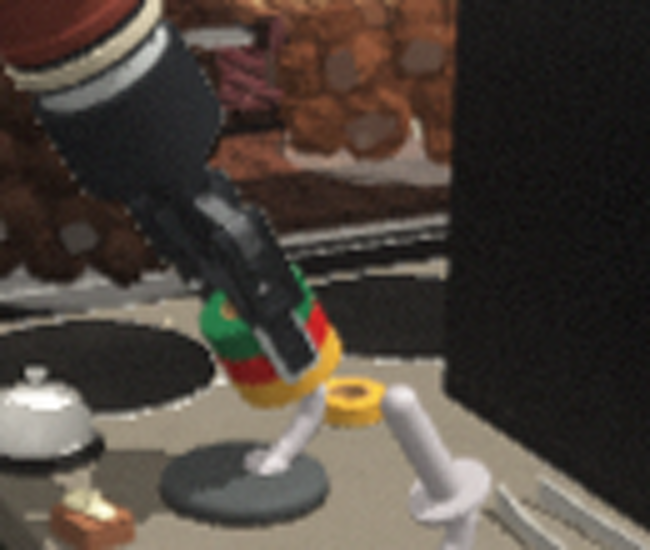

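```bash
python3 -m crank '[[0,0,0,0,0,0,-0.5],[0,0,0,-1,0,-6,-0.5],[0,0,0,-1,0,-2,-0.5],[0,0,0,0,0,0,-0.5]]' 40;python3 - <<'E'
from h import *
plan(*at(FO,FP,.189,.0045,.0))
w=eyes.get_image('wrist'); save('w6',w['image'],1.5); s=eyes.get_image('side'); save('s6',s['image'],7,(215,150,260,200))
E
```

```text
t: 5.03
tool_pos: [0.4205, 0.2844, 0.2279]
tool_rot: [-0.037, 2.622, 0.008]
contact_force: [0.0, -0.9, -0.5]
opening: 0.0644
t 5.03 n 1 w [-0.0023 -0.0041 -0.0016] d tool [-0.5  0.6  5.4] F [ 0.  -0.9 -0.5] open 0.0644
[-0.002,-0.004,-0.002] [-0.5,0.6,5.4]
```

View pics/w6.png

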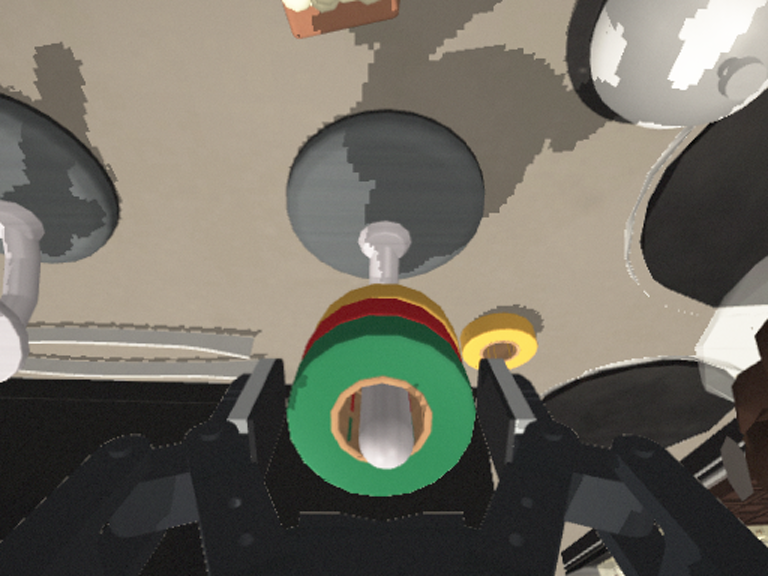

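View pics/s6.png

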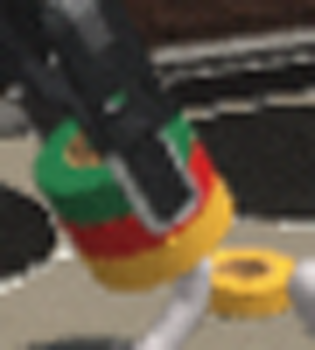

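```bash
python3 - <<'E'
from fit2 import *
s=np.load('side.npy',allow_pickle=True).item(); o=ctrl.get_obs(); Rt=R.from_rotvec(o['tool_rot'])
for z in (.16,.164,.168,.172):
  print(z,[((proj(s,o['tool_pos']+Rt.apply([x,-y,z]))[0]-[215,150])*7).round() for x in (.011,-.011) for y in (.031,.038)])
O,l,a=frame(*FO[:2],FP); 
Rm,_=hookR(FP)
# red/gold boundary at arm z=16 around the outer ring, on -y side
for z in (16,32,48): print(z,[((proj(s,O+a*z*1e-3+Rm[:,0]*(.0045+x)+Rm[:,1]*-.026)[0]-[215,150])*7).round() for x in (.01,-.01)])
E
```

```text
0.16 [array([133., 213.]), array([142., 220.]), array([183., 174.]), array([193., 180.])]
0.164 [array([138., 222.]), array([147., 229.]), array([188., 183.]), array([198., 189.])]
0.168 [array([143., 231.]), array([153., 237.]), array([193., 192.]), array([203., 198.])]
0.172 [array([148., 239.]), array([158., 246.]), array([198., 200.]), array([208., 207.])]
16 [array([154., 243.]), array([198., 207.])]
32 [array([133., 208.]), array([178., 173.])]
48 [array([112., 174.]), array([158., 138.])]
```

```bash
python3 -m crank '[[0,0,0,0,0,0,0],[0,0,0,0,0,0,0],[0,0,0,0,0,0,0]]' 60;python3 - <<'E'
from h import *
plan(*at(FO,FP,.189,.0045,.0))
w=eyes.get_image('wrist'); save('w7',w['image'],1.5); s=eyes.get_image('side'); save('s7',s['image'],7,(215,150,260,200))
E
```

```text
t: 5.38
tool_pos: [0.4203, 0.2845, 0.2283]
tool_rot: [-0.036, 2.623, 0.008]
contact_force: [-0.1, -0.1, -0.8]
opening: 0.0549
t 5.38 n 1 w [-0.0028 -0.0053 -0.0019] d tool [-0.5  0.4  5.9] F [-0.1 -0.1 -0.8] open 0.0549
[-0.003,-0.005,-0.002] [-0.5,0.4,5.9]
```

View pics/w7.png

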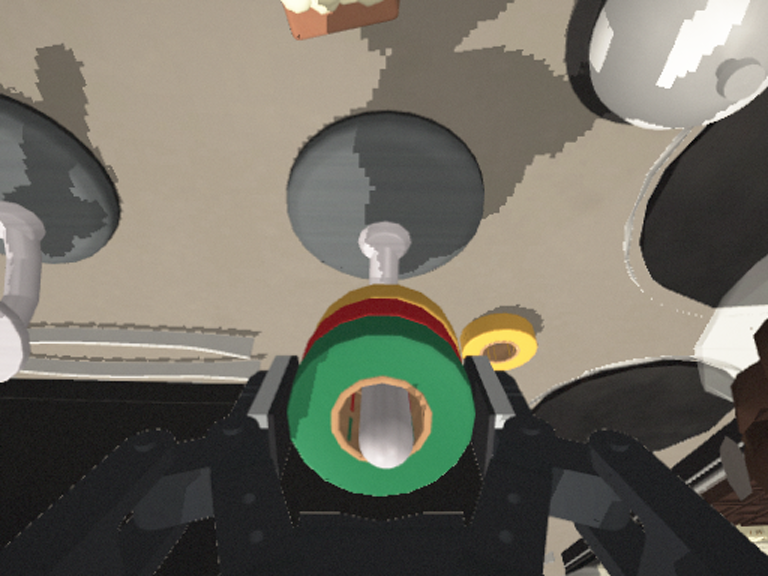

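View pics/s7.png

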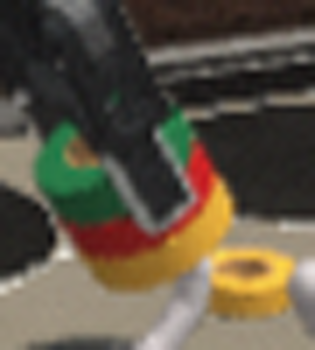

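```bash
python3 -m crank '[[0,0,0,-2,0,-8,0],[0,0,0,-2,0,-12,0],[0,0,0,0,0,-12,0],[0,0,0,0,0,0,0]]';python3 - <<'E'
from h import *
plan(*at(FO,FP,.27,.002,.0))
w=eyes.get_image('wrist'); save('w8',w['image'],1.5); s=eyes.get_image('side'); save('s8',s['image'],6,(190,120,280,210))
E
```

```text
t: 5.82
tool_pos: [0.4071, 0.2836, 0.2581]
tool_rot: [-0.036, 2.627, 0.005]
contact_force: [0.5, 0.7, -0.3]
opening: 0.0548
t 5.82 n 2 w [-0.0047 -0.0094 -0.0018] d tool [  0.8   0.7 -42.7] F [ 0.5  0.7 -0.3] open 0.0548
[-0.002,-0.005,-0.001] [0.4,0.3,-21.3]
[-0.002,-0.005,-0.001] [0.3,0.4,-21.3]
```

View pics/w8.png

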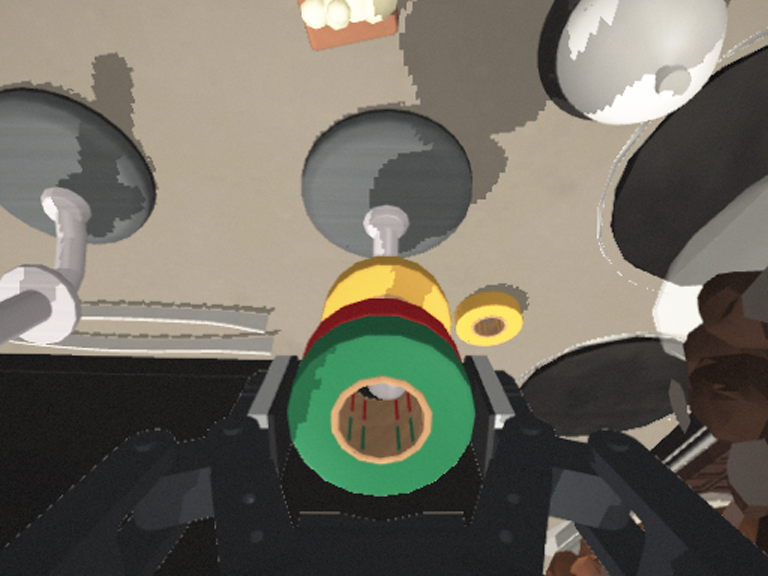

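View pics/s8.png

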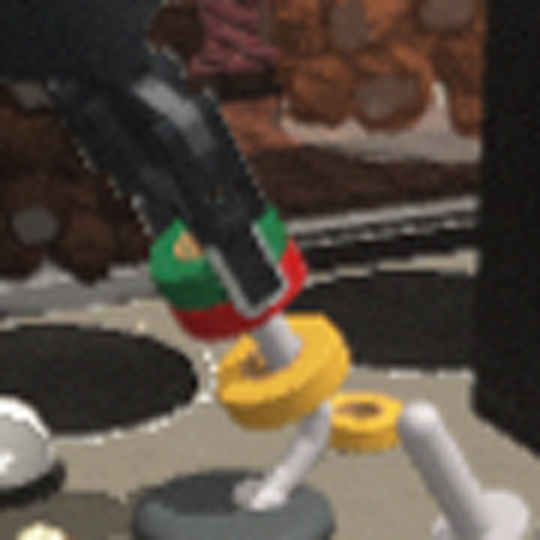

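```bash
python3 -m crank '[[0,-0.005,0,0,0,-22,0],[0,-0.005,0,0,0,-22,0],[0,0,0,0,0,0,0]]';python3 - <<'E'
from h import *
plan(*at(SO,SP,.27,.0,.0))
E
```

```text
t: 6.17
tool_pos: [0.3849, 0.2823, 0.2925]
tool_rot: [-0.035, 2.624, -0.0]
contact_force: [1.5, -0.0, 0.6]
opening: 0.0549
t 6.17 n 4 w [ 0.0124 -0.006   0.0353] d tool [   6.7 -152.1   -6.4] F [ 1.5 -0.   0.6] open 0.0549
[0.003,-0.002,0.009] [1.7,-38.0,-1.6]
[0.003,-0.002,0.009] [1.3,-38.0,-1.5]
[0.003,-0.002,0.009] [1.0,-38.1,-1.4]
[0.003,-0.002,0.009] [0.7,-38.1,-1.3]
```

```bash
python3 -m crank '[[0.002,-0.001,0.006,1,-25,-3,0],[0.002,-0.001,0.006,1,-26,-3,0],[0.002,-0.001,0.006,1,-26,-3,0],[0.002,-0.001,0.006,1,-26,-2,0],[0.002,-0.001,0.006,1,-26,-2,0],[0.002,-0.001,0.006,1,-22,-2,0],[0,0,0,0,0,0,0]]';python3 - <<'E'
from h import *
plan(*at(SO,SP,.27,.0,.0))
o=ctrl.get_obs();w=eyes.get_image('wrist'); save('w9',w['image'],1.5); np.save('w9.npy',dict(w=w,o=o))
s=eyes.get_image('side'); save('s9',s['image'],5,(200,90,320,210));np.save('s9.npy',dict(w=s,o=o))
p=eyes.get_image('top'); save('t9',p['image'],6,(220,140,320,230));np.save('t9.npy',dict(w=p,o=o))
E
```

```text
t: 6.75
tool_pos: [0.3736, 0.1259, 0.2957]
tool_rot: [0.01, 2.626, -0.007]
contact_force: [-0.8, -0.3, -0.6]
opening: 0.055
t 6.75 n 1 w [-0.001  -0.0084  0.004 ] d tool [-5.4  4.2  2.9] F [-0.8 -0.3 -0.6] open 0.055
[-0.001,-0.008,0.004] [-5.4,4.2,2.9]
```

View pics/w9.png

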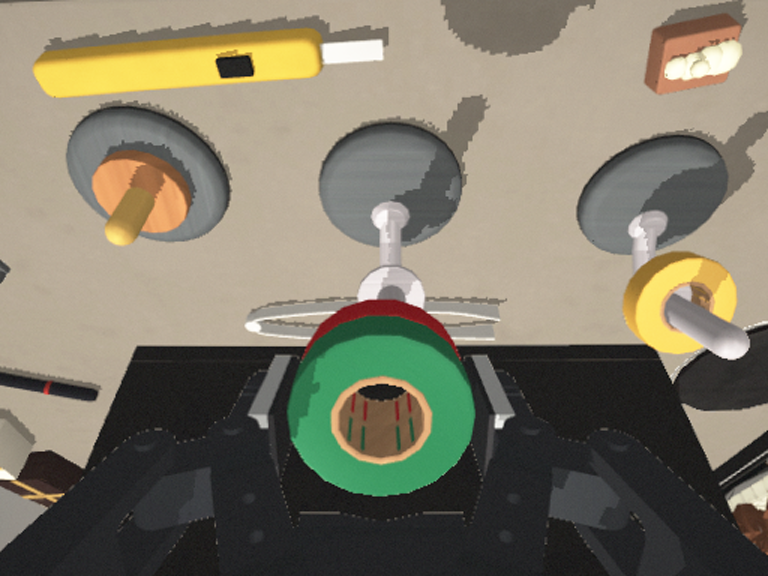

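View pics/s9.png

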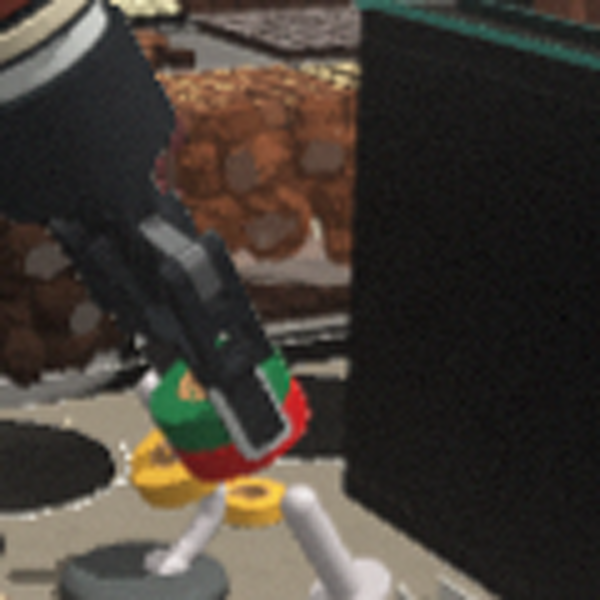

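View pics/t9.png

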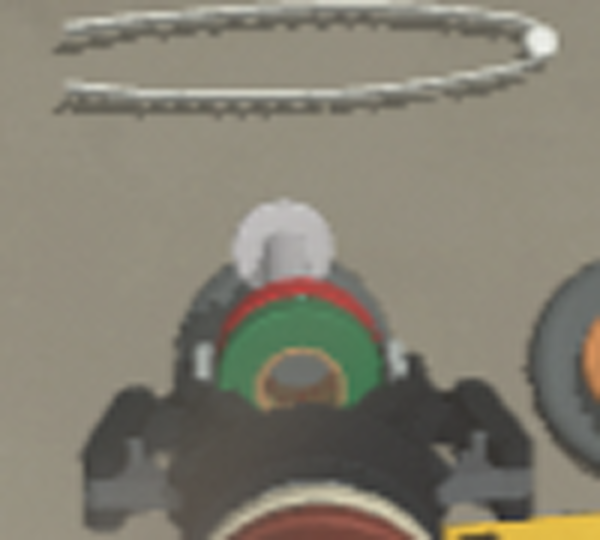

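```bash
cat > fit4.py <<'E'
from fit2 import *
d=np.load('w9.npy',allow_pickle=True).item(); w=d['w'];o=d['o']
Rt=R.from_rotvec(o['tool_rot']);tp=np.array(o['tool_pos'])
# roll pair in tool
g=[('l',288/1.5),('r',474/1.5),('b',495/1.5)]
def rollpts(u): 
    c=np.array([u[0],u[1],u[2]])*1e-3
    return tp+Rt.apply(cyl(c,np.array([0,0,1.]),.028,.016))
f=lambda u:[bbox(w,rollpts(u),o)[e]-x for e,x in g]
r=least_squares(f,[0,0,155.]);print('green in tool',r.x.round(2),r.fun.round(2)); roll=r.x
g2=[('foot','l',320),('foot','r',462),('foot','t',121),('collar','l',358),('collar','r',424),('collar','t',266)]
def f2(v): 
    P=parts(v); return [bbox(w,P[k],o)[e]-x/1.5 for k,e,x in g2]
r=least_squares(f2,[.5147,.1285,3.13]);print('spare',r.x.round(4),np.round(r.fun,1),np.round(f2([*SO[:2],SP]),1))
def f3(v):
    P=parts(v); sh=Rt.apply(v[3:6]); return np.r_[[bbox(w,P[k]+sh,o)[e]-x/1.5 for k,e,x in g2],(v[:2]-SO[:2])/.001,v[3:6]/.003]
for v in (r.x,[*SO[:2],SP]):
    O,l,a=frame(*v); A=Rt.inv().apply(a); C=Rt.inv().apply(O-tp)*1e3
    print('axis in tool',A.round(3),'at roll-depth tip',(C+A*58).round(1))
t=np.load('t9.npy',allow_pickle=True).item()['w']
for nm,v in(('f',r.x),('pr',[*SO[:2],SP])):
    P=parts(v); print({e:round((x-(220 if e in'lr' else 140))*6) for e,x in bbox(t,P['collar'],None).items()})
print({e:round((x-(220 if e in'lr' else 140))*6) for e,x in bbox(t,rollpts(roll),None).items()})
E
python3 fit4.py
```

```text
green in tool [ -2.45   0.94 158.37] [-0.  0.  0.]
spare [0.5138 0.1306 3.1302] [-1.2  1.2  0.7 -0.9  0.8 -0.4] [-3.5 -1.4  1.8 -3.3 -1.7  0.4]
axis in tool [ 0.008 -0.001 -1.   ] at roll-depth tip [ -6.3   6.5 214.4]
axis in tool [ 0.008 -0.001 -1.   ] at roll-depth tip [ -7.1   4.4 214.9]
{'l': 224, 'r': 326, 't': 199, 'b': 296}
{'l': 230, 'r': 332, 't': 197, 'b': 293}
{'l': 214, 'r': 384, 't': 279, 'b': 454}
```

```bash
cat > fit5.py <<'E'
from fit2 import *
t=np.load('t9.npy',allow_pickle=True).item();s=np.load('s9.npy',allow_pickle=True).item();o=t['o'];t=t['w'];s=s['w']
Rt=R.from_rotvec(o['tool_rot']);tp=np.array(o['tool_pos'])
def cy(u,dz): return tp+Rt.apply(cyl(np.array(u)*1e-3+[0,0,dz],np.array([0,0,1.]),.028,.016))
Cv={'t':(t,6,220,140),'s':(s,5,200,90)}
def B(c,X):
    p,k,x0,y0=Cv[c]; return {e:(x+.5-(x0 if e in'lr' else y0))*k-.5 for e,x in bbox(p,X,None).items()}
G=[('t','g','l',217),('t','g','r',386),('t','g','t',296),('t','r','t',278),('s','g','l',149),('s','r','r',309),('s','r','b',483)]
f=lambda u:np.array([(B(c,cy(u,0 if k=='g' else .016))[e]-x)/Cv[c][1] for c,k,e,x in G])
r=least_squares(f,[0,0,155.]);print(r.x.round(2),r.fun.round(1),'nominal',f([-.3,0,155.5]).round(1))
for v in ([*SO[:2],SP],[.5138,.1306,SP]):
    P=parts(v); print('top collar',{k:round(x) for k,x in B('t',P['collar']).items()},'side tip',{k:round(x) for k,x in B('s',P['tip']).items()},'side collar',{k:round(x) for k,x in B('s',P['collar']).items()})
E
python3 fit5.py
```

```text
[-2.0000e-02  6.7000e-01  1.5456e+02] [ 0.   0.3 -0.6 -0.2 -0.7 -0.2  0.2] nominal [ 0.3  0.6 -0.9 -0.5 -0.2  0.3  0.5]
top collar {'l': 232, 'r': 334, 't': 199, 'b': 296} side tip {'l': 280, 'r': 319, 't': 484, 'b': 523} side collar {'l': 308, 'r': 389, 't': 556, 'b': 620}
top collar {'l': 227, 'r': 329, 't': 202, 'b': 298} side tip {'l': 276, 'r': 314, 't': 483, 'b': 521} side collar {'l': 303, 'r': 384, 't': 555, 'b': 618}
```

```bash
python3 -m crank '[[0,-0.008,0.004,-7,5,3,0],[0,-0.003,0.001,-1,0,0,0]]';python3 - <<'E'
from h import *
plan(*at(SO,SP,.262,.0,-.0004))
E
```

```text
t: 7.07
tool_pos: [0.3825, 0.1345, 0.2963]
tool_rot: [0.011, 2.617, -0.001]
contact_force: [0.7, -0.7, -0.3]
opening: 0.0546
t 7.07 n 1 w [0.0026 0.001  0.0025] d tool [ 2.7 -4.9  7. ] F [ 0.7 -0.7 -0.3] open 0.0546
[0.003,0.001,0.002] [2.7,-4.9,7.0]
```

```bash
python3 -m crank '[[0,0,0,2,-4,2,0],[0,0,0,0,0,0,0],[0,0,0,0,0,0,0]]';python3 - <<'E'
from h import *
plan(*at(SO,SP,.262,.0,-.0004))
E
```

```text
t: 7.32
tool_pos: [0.3816, 0.132, 0.2922]
tool_rot: [0.004, 2.621, -0.001]
contact_force: [0.1, 0.2, -0.6]
opening: 0.0552
t 7.32 n 1 w [ 0.0044 -0.0027  0.007 ] d tool [-0.1 -2.4  3.9] F [ 0.1  0.2 -0.6] open 0.0552
[0.004,-0.003,0.007] [-0.1,-2.4,3.9]
```

```bash
python3 -m crank '[[0.004,-0.002,0.005,0,-4,5,0],[0,0,0,0,0,0,0],[0,0,0,0,0,0,0]]';python3 - <<'E'
from h import *
plan(*at(SO,SP,.255,.0,-.0004))
E
```

```text
t: 7.57
tool_pos: [0.3839, 0.128, 0.2869]
tool_rot: [0.011, 2.619, -0.004]
contact_force: [-0.4, 0.5, -1.4]
opening: 0.055
t 7.57 n 1 w [ 0.0005 -0.0015  0.0027] d tool [-0.8  1.6  5.2] F [-0.4  0.5 -1.4] open 0.055
[0.001,-0.001,0.003] [-0.8,1.6,5.2]
```

```bash
python3 -m crank '[[0,0,0.002,-1,1.5,6,0],[0,0,0,0,0,6,0],[0,0,0,0,0,0,0]]';python3 - <<'E'
from h import *
plan(*at(SO,SP,.245,.0,-.0004))
o=ctrl.get_obs();w=eyes.get_image('wrist'); save('w10',w['image'],1.5)
s=eyes.get_image('side'); save('s10',s['image'],6,(220,120,310,210));
p=eyes.get_image('top'); save('t10',p['image'],6,(220,140,320,230))
E
```

```text
t: 7.82
tool_pos: [0.3913, 0.1294, 0.2763]
tool_rot: [0.015, 2.618, -0.003]
contact_force: [-0.9, 0.5, -0.8]
opening: 0.055
t 7.82 n 1 w [ 0.0004 -0.0005 -0.    ] d tool [0.3 0.2 2.3] F [-0.9  0.5 -0.8] open 0.055
[0.000,-0.001,-0.000] [0.3,0.2,2.3]
```

View pics/w10.png

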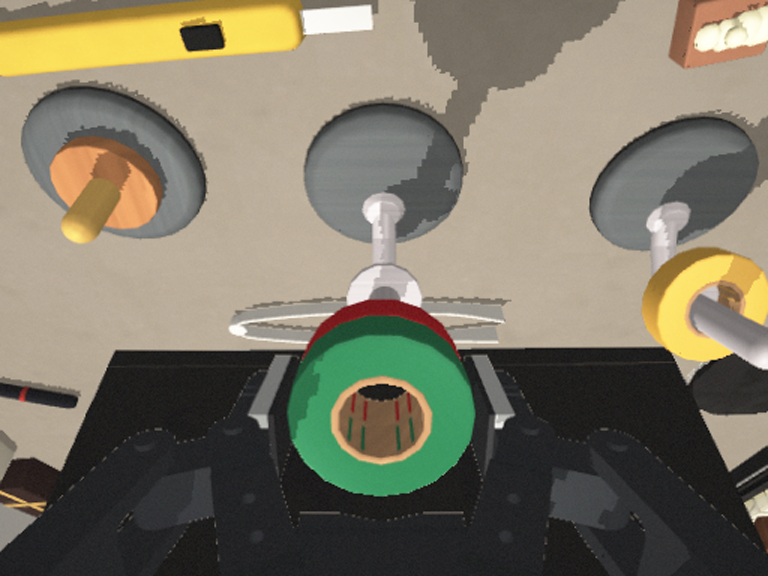

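View pics/s10.png

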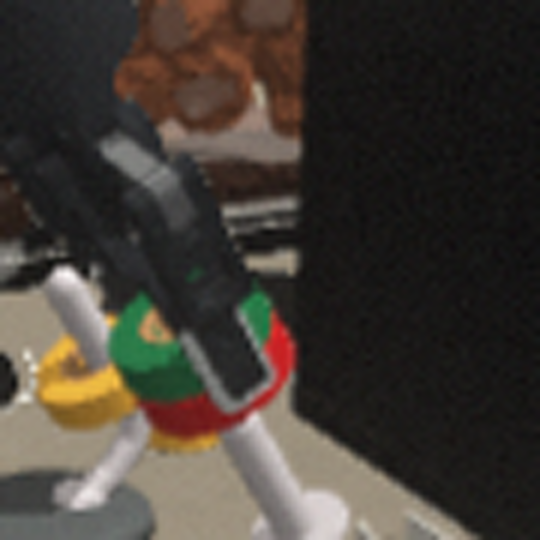

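View pics/t10.png

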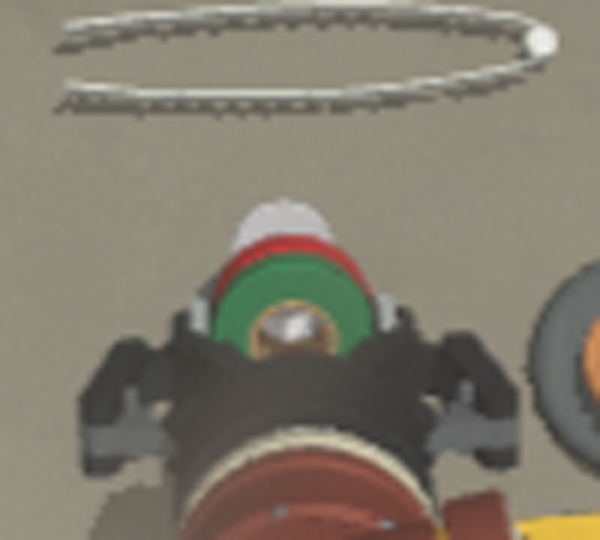

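```bash
python3 -m crank '[[0,0,0,0,0.5,8,0],[0,0,0,0,0,8,0],[0,0,0,0,0,8,0],[0,0,0,0,0,0,0]]';python3 - <<'E'
from h import *
plan(*at(SO,SP,.195,.0,-.0004))
o=ctrl.get_obs();w=eyes.get_image('wrist'); save('w11',w['image'],1.5)
p=eyes.get_image('top'); save('t11',p['image'],6,(220,140,320,230))
E
```

```text
t: 8.3
tool_pos: [0.4043, 0.13, 0.2565]
tool_rot: [0.015, 2.615, -0.003]
contact_force: [-0.6, -1.2, -1.9]
opening: 0.0546
t 8.3 n 1 w [ 0.0012  0.0028 -0.    ] d tool [ 1.7 -0.6 28.7] F [-0.6 -1.2 -1.9] open 0.0546
[0.001,0.003,-0.000] [1.7,-0.6,28.7]
```

View pics/w11.png

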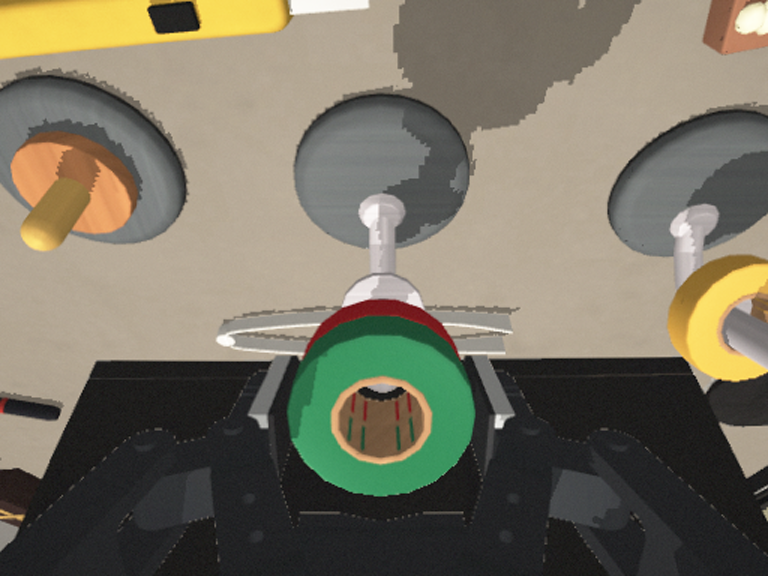

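View pics/t11.png

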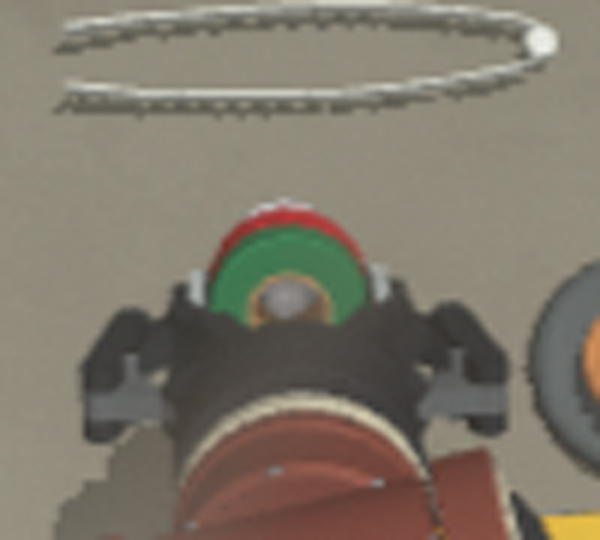

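```bash
python3 -m crank '[[0,0.002,0,1,0,10,0],[0,0.002,0,1,0,10,0],[0,0,0,0,0,10,0],[0,0,0,0,0,0,0]]';python3 - <<'E'
from h import *
plan(*at(SO,SP,.180,.0,-.0004))
E
```

```text
t: 8.73
tool_pos: [0.4184, 0.1301, 0.2315]
tool_rot: [0.015, 2.615, -0.001]
contact_force: [-1.2, -0.4, -0.9]
opening: 0.055
t 8.73 n 1 w [ 0.002   0.0029 -0.0001] d tool [ 1.4 -0.9 14.9] F [-1.2 -0.4 -0.9] open 0.055
[0.002,0.003,-0.000] [1.4,-0.9,14.9]
```

```bash
python3 -m crank '[[0,0.002,0,1,-0.5,6,0],[0,0.002,0,1,0,6,0],[0,0,0,0,0,4,0],[0,0,0,0,0,3,0]]';python3 - <<'E'
from h import *
plan(*at(SO,SP,.180,.0,-.0004))
s=eyes.get_image('side'); save('s12',s['image'],6,(220,140,310,230));w=eyes.get_image('wrist'); save('w12',w['image'],1.5)
E
```

```text
t: 9.07
tool_pos: [0.4273, 0.1299, 0.2171]
tool_rot: [0.015, 2.619, -0.002]
contact_force: [-50.3, -6.3, 53.0]
opening: 0.0545
t 9.07 n 1 w [ 0.0015 -0.0013  0.0001] d tool [ 1.9 -0.8 -2. ] F [-50.3  -6.3  53. ] open 0.0545
[0.002,-0.001,0.000] [1.9,-0.8,-2.0]
```

View pics/s12.png

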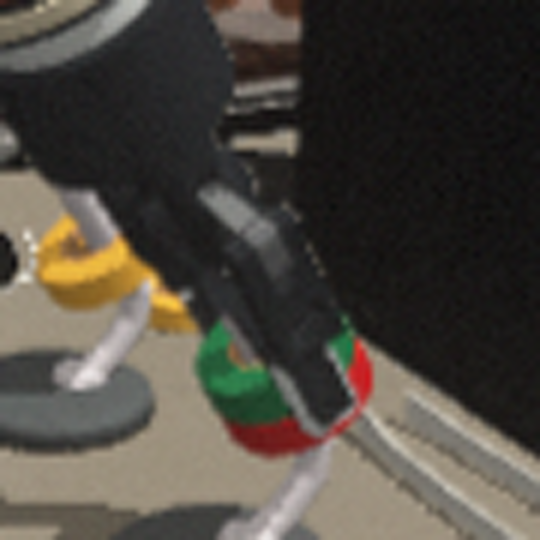

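View pics/w12.png

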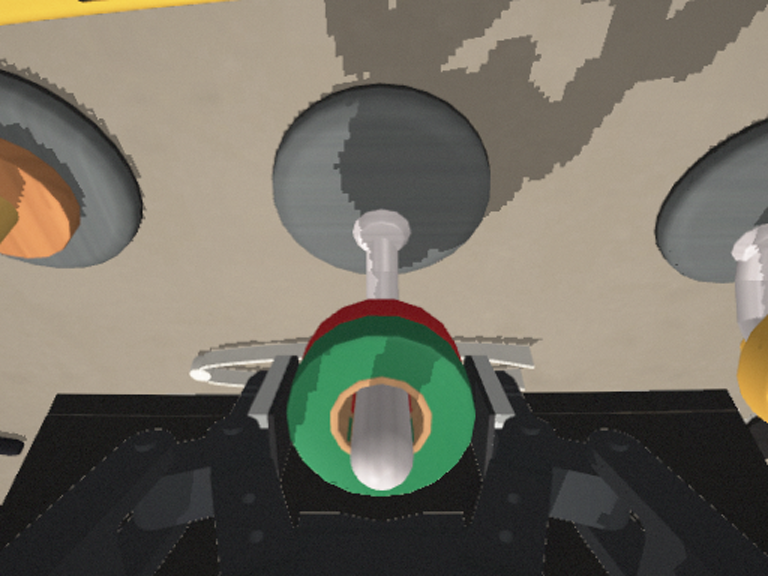

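```bash
python3 -m crank '[[0,0,0,0,0,-2,0],[0,0,0,0,0,0,-0.6],[0,0,0,0,0,0,-1],[0,0,0,0,0,0,-1],[0,0,0,0,0,0,-1]]';python3 - <<'E'
from h import *
plan(*at(SO,SP,.280,.0045,-.0004))
s=eyes.get_image('side'); save('s13',s['image'],6,(220,140,310,230));w=eyes.get_image('wrist'); save('w13',w['image'],1.5)
E
```

```text
t: 9.58
tool_pos: [0.4274, 0.1303, 0.2215]
tool_rot: [0.014, 2.614, -0.001]
contact_force: [-0.6, -0.5, 0.3]
opening: 0.0855
t 9.58 n 3 w [ 0.0022  0.0044 -0.0001] d tool [  8.2  -0.9 -98.3] F [-0.6 -0.5  0.3] open 0.0855
[0.001,0.001,-0.000] [2.7,-0.3,-32.8]
[0.001,0.001,-0.000] [2.8,-0.3,-32.8]
[0.001,0.001,-0.000] [2.8,-0.4,-32.8]
```

View pics/s13.png

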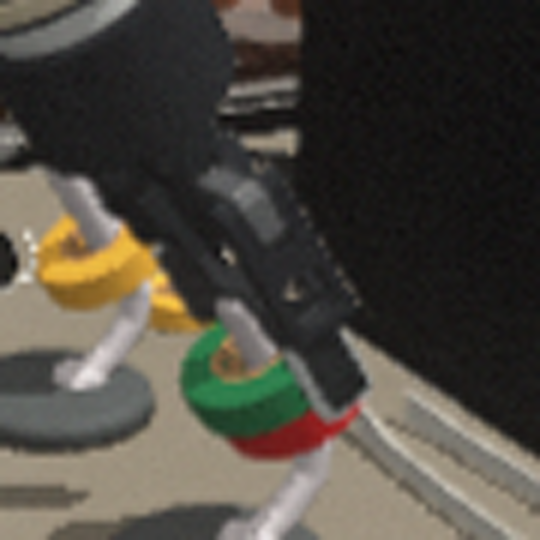

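View pics/w13.png

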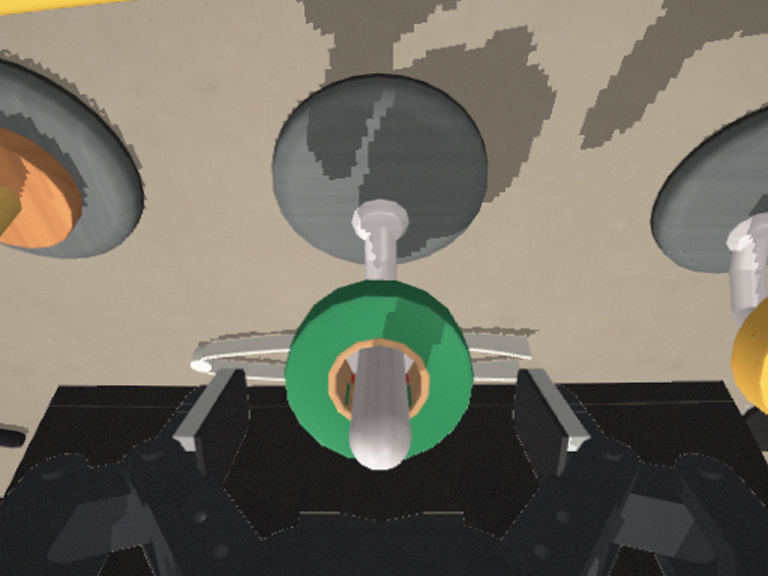

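```bash
python3 -m crank '[[0,0.001,0,2,0,-25,-1],[0,0.001,0,2,0,-32,-1],[0,0.001,0,0,0,-32,-1],[0,0,0,0,0,-15,-1]]';python3 - <<'E'
from h import *
plan(*at(FO,FP,.27,.0045,.0))
s=eyes.get_image('side'); save('s14',s['image'],6,(220,140,310,230));w=eyes.get_image('wrist'); save('w14',w['image'],1.5)
E
```

```text
t: 10.02
tool_pos: [0.3697, 0.13, 0.3051]
tool_rot: [0.016, 2.635, -0.006]
contact_force: [0.4, 0.3, 0.0]
opening: 0.0854
t 10.02 n 4 w [-0.0219 -0.0173 -0.0365] d tool [ -4.6 153.9  15.5] F [0.4 0.3 0. ] open 0.0854
[-0.005,-0.004,-0.009] [-1.2,38.5,3.9]
[-0.005,-0.004,-0.009] [-1.5,38.4,4.1]
[-0.005,-0.004,-0.009] [-1.8,38.4,4.3]
[-0.005,-0.004,-0.009] [-2.2,38.4,4.5]
```

View pics/s14.png

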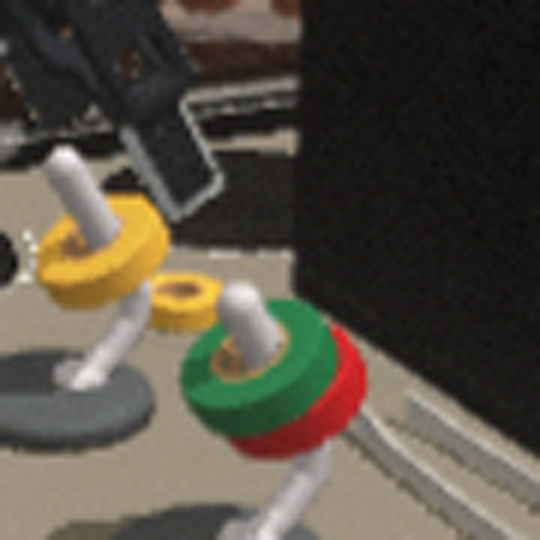

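View pics/w14.png

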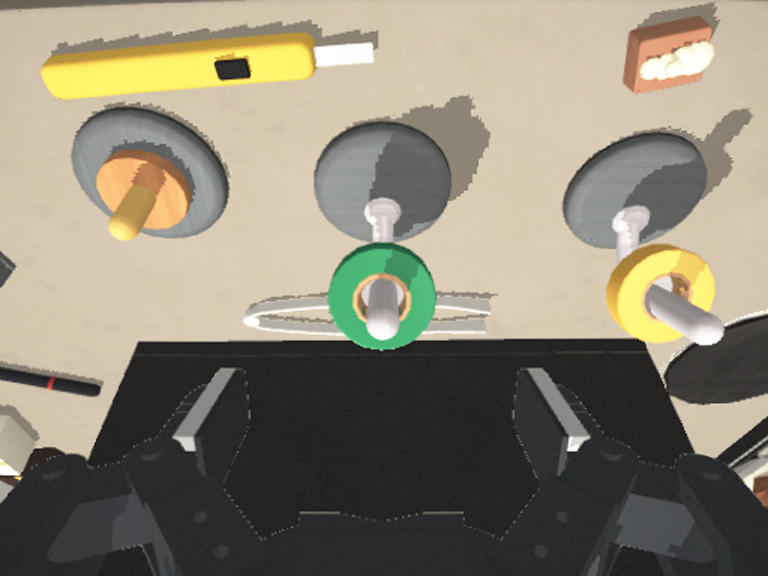

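```bash
cat > chk.py <<'E'
from fit2 import *
import sys
def chk(G,v,p):
    "G: list (crop key, edge, px) for a roll, estimate (dx,dz) in hook frame, y free"
    Rm,a=hookR(v[2]); O=np.array([v[0],v[1],.062])
    f=lambda u:[bbox(c,cyl(O+a*u[2]*1e-3+Rm[:,0]*u[0]*1e-3+Rm[:,1]*u[1]*1e-3,a,.028,.016),None)[e]-x for c,e,x in G]
    r=least_squares(f,[0,0,24.]); return r.x.round(1),r.fun.round(1)
E
python3 - <<'E'
from chk import *
p=eyes.get_image('top'); save('t14',p['image'],6,(220,140,320,230)); s=eyes.get_image('side'); np.save('c14.npy',dict(p=p,s=s))
S=lambda e,c:(c+.5)/6-.5+(220 if e in'lr' else 140)
# green in side crop: l182 t298 ; bottom of green ~437?
G=[(s,'l',S('l',182)),(s,'t',S('t',298)),(s,'b',S('b',437)),(s,'r',S('r',340))]
print(chk(G,[*SO[:2],SP],None))
Rr=[(s,'r',S('r',368)),(s,'b',S('b',459)),(s,'l',S('l',227))]
print(chk(Rr,[*SO[:2],SP],None))
E
```

```text
(array([-1.6, 26. ,  4.8]), array([ 0., -0.,  0., -0.]))
(array([-26.2,  99.6, -70.9]), array([ 0., -0., -0.]))
```

View pics/t14.png

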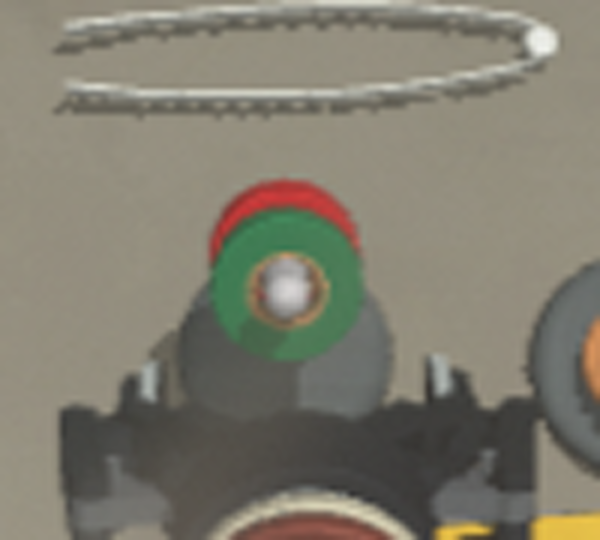

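```bash
python3 - <<'E'
from fit2 import *
d=np.load('c14.npy',allow_pickle=True).item(); p,s=d['p'],d['s']
S=lambda e,c:(c+.5)/6-.5+(220 if e in'lr' else 140)
Rm,a=hookR(SP)
def chk(G):
    f=lambda u:np.r_[[bbox(c,cyl(SO+a*u[2]*1e-3+Rm[:,0]*u[0]*1e-3+Rm[:,1]*u[1]*1e-3,a,.028,.016),None)[e]-S(e,x) for c,e,x in G],u[1]/3]
    r=least_squares(f,[0,0,24.]); return r.x.round(1),r.fun.round(1)
print(chk([(s,'l',182),(s,'t',298),(s,'b',437),(s,'r',340),(p,'l',212),(p,'r',364),(p,'t',207),(p,'b',362)]))
print(chk([(s,'r',368),(s,'b',459),(p,'l',209),(p,'t',180),(p,'r',360)]))
E
```

```text
(array([ 5.4, -0.9, 24.4]), array([-0.8, -0.4,  0.6,  0.2, -0.3,  0.2, -0.6,  0.1, -0.3]))
(array([ 0.5, -0.1, 10.1]), array([-0.2,  0. , -0.1, -0.2,  0.2, -0. ]))
```

```bash
python3 -m crank '[[-0.004,-0.003,-0.006,-1,26,2,-1],[-0.004,-0.003,-0.006,-1,28,2,-1],[-0.004,-0.003,-0.006,-1,28,2,-1],[-0.004,-0.003,-0.006,-1,28,2,-1],[-0.004,-0.003,-0.006,-1,24,2,-1],[0,0,0,0,10,2,-1],[0,0,0,0,0,0,-1]]';python3 - <<'E'
from h import *
plan(*at(FO,FP,.25,.0045,.0))
E
```

```text
t: 10.8
tool_pos: [0.3815, 0.2782, 0.2779]
tool_rot: [-0.028, 2.641, -0.004]
contact_force: [-0.3, -0.0, -0.4]
opening: 0.0853
t 10.8 n 1 w [-0.0124 -0.0236 -0.0057] d tool [-9.5  5.6  7. ] F [-0.3 -0.  -0.4] open 0.0853
[-0.012,-0.024,-0.006] [-9.5,5.6,7.0]
```

```bash
python3 -m crank '[[-0.014,-0.026,-0.006,-10,7,7,-1],[0,0,0,0,0,0,-1],[0,0,0,0,0,0,-1]]';python3 - <<'E'
from h import *
plan(*at(FO,FP,.173,.0045,.0))
E
```

```text
t: 11.05
tool_pos: [0.3932, 0.2849, 0.2697]
tool_rot: [-0.045, 2.626, 0.005]
contact_force: [0.1, 0.2, -0.6]
opening: 0.0859
t 11.05 n 2 w [-0.003  -0.0081  0.0046] d tool [-3.8 -0.6 71.3] F [ 0.1  0.2 -0.6] open 0.0859
[-0.002,-0.004,0.002] [-1.9,-0.3,35.6]
[-0.002,-0.004,0.002] [-1.8,-0.3,35.6]
```

```bash
python3 -m crank '[[-0.002,-0.004,0.002,-3,-1,22,-1],[-0.002,-0.004,0.002,-1,0,22,-1],[0,0,0,0,0,15,-1],[0,0,0,0,0,0,-1]]';python3 - <<'E'
from h import *
plan(*at(FO,FP,.173,.0045,.0))
w=eyes.get_image('wrist'); save('w15',w['image'],1.5)
s=eyes.get_image('side'); save('s15',s['image'],6,(190,120,280,210))
E
```

```text
t: 11.38
tool_pos: [0.4264, 0.2815, 0.2173]
tool_rot: [-0.036, 2.621, 0.008]
contact_force: [0.3, -0.2, -0.5]
opening: 0.0851
t 11.38 n 1 w [-0.0027 -0.0035 -0.0022] d tool [-0.8  3.7  9.4] F [ 0.3 -0.2 -0.5] open 0.0851
[-0.003,-0.004,-0.002] [-0.8,3.7,9.4]
```

View pics/w15.png

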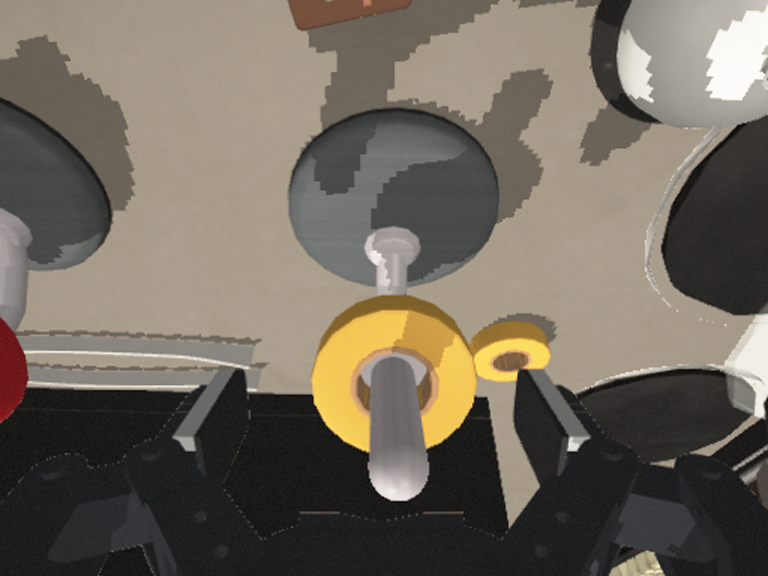

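View pics/s15.png

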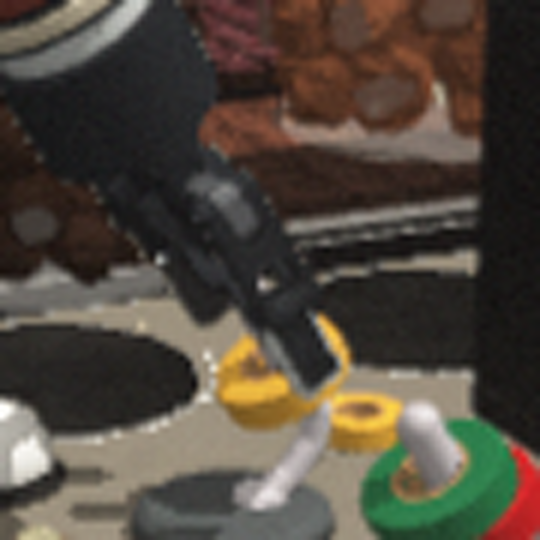

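```bash
python3 -m crank '[[0,-0.003,0,-1,4,7,-1],[0,0,0,0,1,4,-1],[0,0,0,0,0,0,-0.5],[0,0,0,0,0,0,-0.5]]';python3 - <<'E'
from h import *
plan(*at(FO,FP,.173,.0045,.0))
w=eyes.get_image('wrist'); save('w16',w['image'],1.5)
s=eyes.get_image('side'); save('s16',s['image'],6,(190,120,280,210))
E
```

```text
t: 11.82
tool_pos: [0.433, 0.2876, 0.213]
tool_rot: [-0.035, 2.611, 0.013]
contact_force: [0.3, -0.3, 0.3]
opening: 0.0648
t 11.82 n 1 w [ 0.0006  0.0071 -0.0038] d tool [ 3.  -2.3  2.2] F [ 0.3 -0.3  0.3] open 0.0648
[0.001,0.007,-0.004] [3.0,-2.3,2.2]
```

View pics/w16.png

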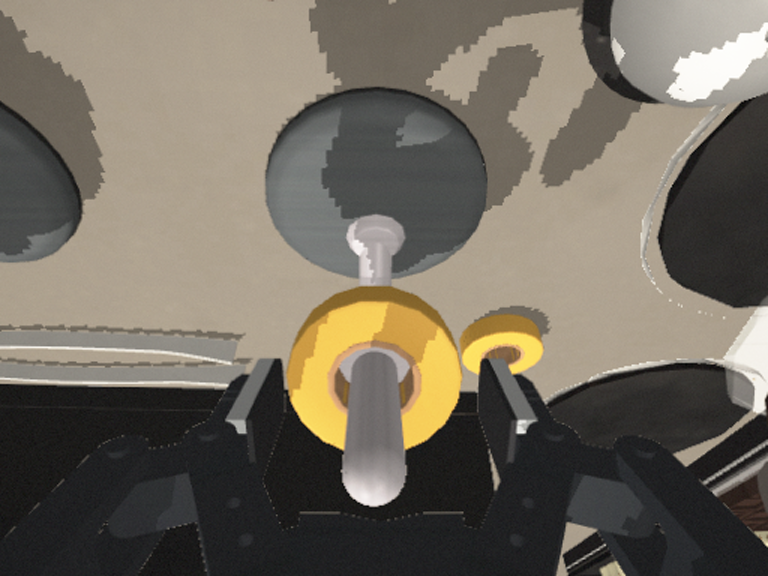

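View pics/s16.png

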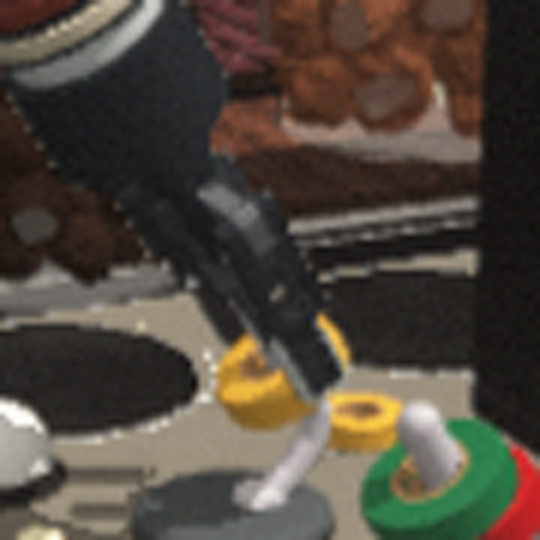

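```bash
python3 -m crank '[[0,0.006,-0.002,4,-3,3,-0.5],[0,0,0,0,0,0,-0.5],[0,0,0,0,0,0,0],[0,0,0,0,0,0,0],[0,0,0,0,0,0,0]]' 60;python3 - <<'E'
from h import *
plan(*at(FO,FP,.173,.0045,.0))
w=eyes.get_image('wrist'); save('w17',w['image'],1.5)
E
```

```text
t: 12.33
tool_pos: [0.4306, 0.2848, 0.2101]
tool_rot: [-0.038, 2.616, 0.013]
contact_force: [0.7, 0.8, -0.5]
opening: 0.0538
t 12.33 n 1 w [ 0.0013  0.0019 -0.0015] d tool [-0.6  0.4  1. ] F [ 0.7  0.8 -0.5] open 0.0538
[0.001,0.002,-0.001] [-0.6,0.4,1.0]
```

View pics/w17.png

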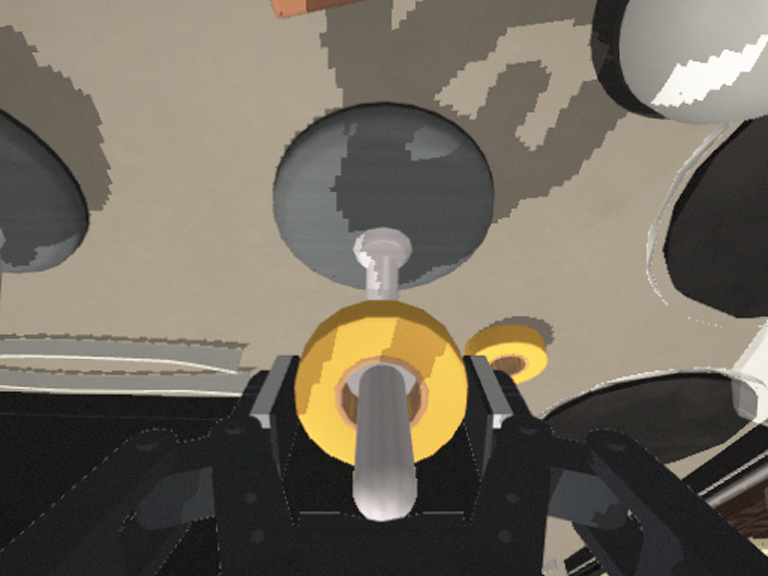

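```bash
python3 -m crank '[[0,0,0,-2,0,-8,0],[0,0,0,-1,0,-14,0],[0,0,0,0,0,-14,0],[0,0,0,0,0,0,0]]';python3 - <<'E'
from h import *
plan(*at(FO,FP,.27,.002,.0))
w=eyes.get_image('wrist'); save('w18',w['image'],1.5);s=eyes.get_image('side'); save('s18',s['image'],6,(190,120,280,210))
E
```

```text
t: 12.72
tool_pos: [0.4145, 0.2839, 0.2437]
tool_rot: [-0.038, 2.618, 0.012]
contact_force: [-0.3, 0.5, -0.5]
opening: 0.0539
t 12.72 n 2 w [ 0.0003 -0.0004 -0.0016] d tool [ -0.3   0.9 -58.8] F [-0.3  0.5 -0.5] open 0.0539
[0.000,-0.000,-0.001] [-0.2,0.4,-29.4]
[0.000,-0.000,-0.001] [-0.2,0.4,-29.4]
```

View pics/w18.png

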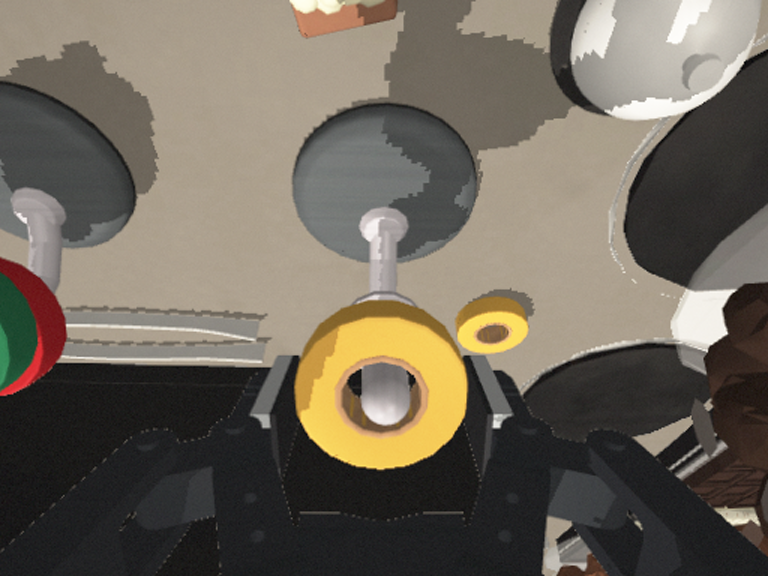

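View pics/s18.png

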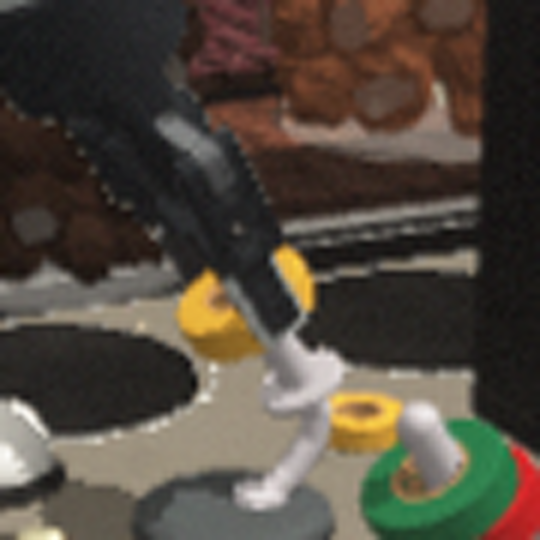

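```bash
python3 -m crank '[[0,0,0,0,0,-22,0],[0,0,0,0,0,-26,0],[0,0,0,0,0,-26,0],[0,0,0,0,0,0,0]]';python3 - <<'E'
from h import *
Rd=np.c_[[-1,0,0],[0,1,0],[0,0,-1]].astype(float)
print(ctrl.get_obs()['tool_pos'])
plan([.4755,-.0118,.30],Rd,12)
E
```

```text
t: 13.15
tool_pos: [0.3778, 0.2822, 0.3056]
tool_rot: [-0.038, 2.622, 0.01]
contact_force: [0.6, 0.4, 1.0]
opening: 0.0535
[0.37783561 0.28224606 0.30562643]
t 13.15 n 12 w [0.0072 0.5196 0.0282] d tool [ -74.6 -296.7   49.2] F [0.6 0.4 1. ] open 0.0535
[0.001,0.043,0.002] [-6.2,-24.7,4.1]
[0.001,0.043,0.002] [-6.4,-24.7,3.8]
[0.001,0.043,0.002] [-6.7,-24.7,3.6]
[0.001,0.043,0.002] [-6.9,-24.7,3.3]
[0.001,0.043,0.002] [-7.1,-24.7,3.0]
[0.001,0.043,0.002] [-7.2,-24.6,2.7]
[0.001,0.043,0.002] [-7.4,-24.6,2.4]
[0.001,0.043,0.002] [-7.6,-24.6,2.1]
[0.001,0.043,0.002] [-7.7,-24.6,1.8]
[0.001,0.043,0.002] [-7.8,-24.6,1.5]
[0.001,0.043,0.002] [-8.0,-24.5,1.1]
[0.001,0.043,0.002] [-8.1,-24.5,0.8]
```

```bash
python3 -m crank '[[0.001,0.043,0.002,-6,-25,1,0],[0.001,0.043,0.002,-6,-25,1,0],[0.001,0.043,0.002,-7,-25,1,0],[0.001,0.043,0.002,-7,-25,1,0],[0.001,0.043,0.002,-7,-25,1,0],[0.001,0.043,0.002,-7,-25,1,0],[0.001,0.043,0.002,-7,-25,1,0],[0.001,0.043,0.002,-8,-25,1,0]]'; python3 -m crank '[[0.001,0.043,0.002,-8,-25,1,0],[0.001,0.043,0.002,-8,-25,1,0],[0.001,0.043,0.002,-8,-22,1,0],[0,0.02,0,0,0,0,0]]' ;python3 - <<'E'
from h import *
Rd=np.c_[[-1,0,0],[0,1,0],[0,0,-1]].astype(float)
print(ctrl.get_obs()['tool_pos'])
plan([.4755,-.0118,.27],Rd,1)
E
```

```text
t: 13.82
tool_pos: [0.4371, 0.0782, 0.309]
tool_rot: [-0.031, 2.99, 0.001]
contact_force: [0.8, -0.7, -0.4]
opening: 0.0534
t: 14.15
tool_pos: [0.4643, -0.0021, 0.303]
tool_rot: [0.01, -3.13, 0.007]
contact_force: [0.4, 0.8, -0.9]
opening: 0.0533
[ 0.46430628 -0.00214997  0.30301389]
t 14.15 n 1 w [-0.0042 -0.0115  0.0066] d tool [-11.5  -9.6  32.9] F [ 0.4  0.8 -0.9] open 0.0533
[-0.004,-0.012,0.007] [-11.5,-9.6,32.9]
```

```bash
python3 -m crank '[[-0.004,-0.014,0.006,-11,-10,15,0],[0,0,0,-1,0,8,0],[0,0,0,0,0,0,0],[0,0,0,0,0,0,0]]' ;python3 - <<'E'
from h import *
Rd=np.c_[[-1,0,0],[0,1,0],[0,0,-1]].astype(float)
plan([.4755,-.0118,.27],Rd,1)
o=ctrl.get_obs();w=eyes.get_image('wrist'); save('w19',w['image'],1.5)
s=eyes.get_image('side'); save('s19',s['image'],5,(240,150,360,270))
p=eyes.get_image('top'); save('t19',p['image'],6,(270,140,370,240)); np.save('c19.npy',dict(w=w,s=s,p=p,o=o))
E
```

```text
t: 14.48
tool_pos: [0.4766, -0.0141, 0.2742]
tool_rot: [-0.008, -3.136, -0.003]
contact_force: [0.2, 0.1, -0.5]
opening: 0.0539
t 14.48 n 1 w [ 0.0016 -0.0058 -0.0048] d tool [1.1 2.2 4.2] F [ 0.2  0.1 -0.5] open 0.0539
[0.002,-0.006,-0.005] [1.1,2.2,4.2]
```

View pics/w19.png

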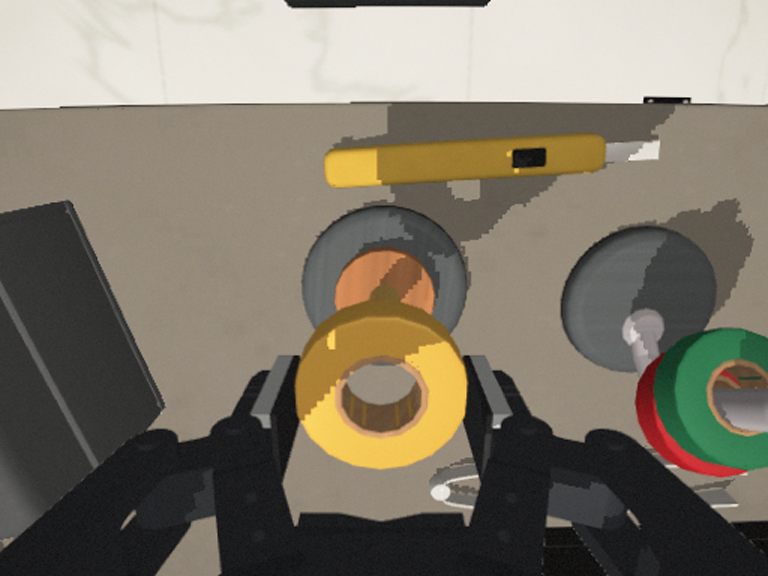

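View pics/s19.png

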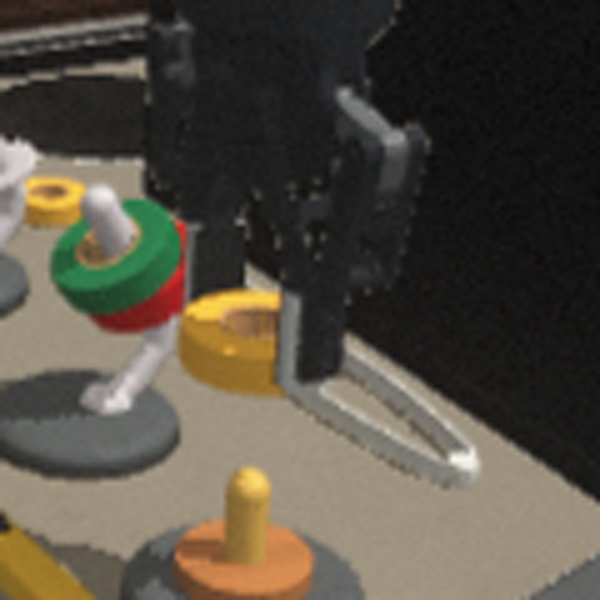

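View pics/t19.png

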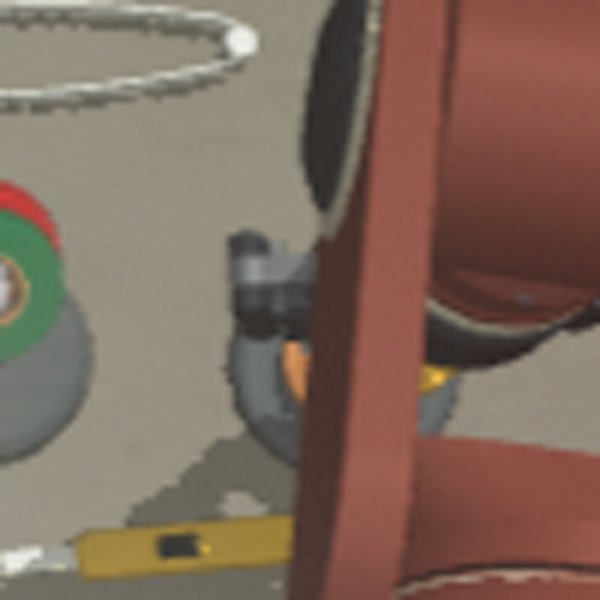

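```bash
python3 - <<'E'
from fit2 import *
d=np.load('c19.npy',allow_pickle=True).item(); w,s,o=d['w'],d['s'],d['o']
Rt=R.from_rotvec(o['tool_rot']);tp=np.array(o['tool_pos']); Z=np.array([0,0,1.])
rp=lambda u:tp+Rt.apply(cyl(np.array(u)*1e-3,Z,.028,.016))
f=lambda u:[bbox(w,rp(u),o)[e]-x/1.5 for e,x in (('l',296),('r',467),('b',469))]
r=least_squares(f,[0,0,166.]); print('roll wrist',r.x.round(2)); 
S=lambda e,c:(c+.5)/5-.5+(240 if e in'lr' else 150)
f=lambda u:np.r_[[bbox(s,rp(u),None)[e]-S(e,x) for e,x in (('l',181),('t',290),('b',394))],u[1]/3]
r2=least_squares(f,[0,0,166.]); print('roll side',r2.x.round(2),r2.fun.round(2))
def sp(v):
    c=np.array([v[0],v[1],0]); return dict(foot=cyl(c+Z*.005,Z,.045,.010),seat=circ(c+Z*.020,Z,.026),post=sph(c+Z*.047,.008))
G=[('foot','l',302),('foot','r',467),('foot','t',206),('seat','l',335),('seat','r',434),('seat','t',249)]
for b in ([0,0,0],r.x-[-.3,0,166],):
    b=np.array(b)
    f=lambda v:[bbox(w,X+Rt.apply(b*1e-3),o)[e]-x/1.5 for k,e,x in G for X in [sp(v)[k]]]
    q=least_squares(f,[.4755,-.0118]); print('spindle wrist',b.round(1),q.x.round(4),q.fun.round(1))
f=lambda v:[bbox(s,sp(v)[k],None)[e]-S(e,x) for k,e,x in [('post','l',225),('post','r',271),('post','t',466),('seat','l',174),('seat','r',314)]]
q=least_squares(f,[.4755,-.0118]); print('side',q.x.round(4),q.fun.round(1))
p=np.load('top.npy',allow_pickle=True).item(); T=lambda e,c:(c+.5)/4-.5+(160 if e in'lr' else 140)
f=lambda v:[bbox(p,sp(v)[k],None)[e]-T(e,x) for k,e,x in [('foot','l',591),('foot','r',745),('foot','t',168),('foot','b',320),('seat','l',628),('seat','r',718),('seat','t',194),('seat','b',283)]]
q=least_squares(f,[.4755,-.0118]); print('top',q.x.round(4),q.fun.round(1))
E
```

```text
roll wrist [ -2.89   1.14 171.73]
roll side [ -1.06   0.24 166.28] [ 0.02 -0.67  0.65  0.08]
spindle wrist [0 0 0] [ 0.4758 -0.0108] [-1.5  1.3 -0.3 -0.8  1.   0.5]
spindle wrist [-2.6  1.1  5.7] [ 0.4742 -0.0118] [-0.2  0.   0.  -0.   0.1  0. ]
side [ 0.4763 -0.0117] [ 0.2 -0.2  0.  -0.   0. ]
top [ 0.475  -0.0117] [-0.   0.4 -0.4  0.1 -0.2 -0.2  0.2  0.1]
```

```bash
python3 -m crank '[[0.002,-0.007,-0.005,2,3.5,8,0],[0,0,0,0,0,8,0],[0,0,0,0,0,0,0],[0,0,0,0,0,0,0]]' ;python3 - <<'E'
from h import *
Rd=np.c_[[-1,0,0],[0,1,0],[0,0,-1]].astype(float)
plan([.4748,-.0118,.194],Rd,1)
E
```

```text
t: 14.97
tool_pos: [0.4743, -0.0083, 0.2596]
tool_rot: [-0.007, 3.134, -0.002]
contact_force: [0.3, -0.1, -0.3]
opening: 0.0536
t 14.97 n 1 w [-0.0015  0.0079  0.0045] d tool [ 0.  -3.4 65.7] F [ 0.3 -0.1 -0.3] open 0.0536
[-0.001,0.008,0.004] [0.0,-3.4,65.7]
```

```bash
python3 -m crank '[[0,0.006,0.003,0,-3.2,6,0],[0,0,0,0,0,0,0],[0,0,0,0,0,0,0]]' ;python3 - <<'E'
from h import *
Rd=np.c_[[-1,0,0],[0,1,0],[0,0,-1]].astype(float)
plan([.4748,-.0118,.194],Rd,1)
E
```

```text
t: 15.22
tool_pos: [0.4742, -0.0114, 0.2532]
tool_rot: [-0.003, 3.14, -0.003]
contact_force: [0.3, -1.3, -0.1]
opening: 0.0534
t 15.22 n 1 w [-0.0016  0.0016  0.0019] d tool [-0.5 -0.3 59.2] F [ 0.3 -1.3 -0.1] open 0.0534
[-0.002,0.002,0.002] [-0.5,-0.3,59.2]
```

Aligned within 0.6 mm, so I'll lower it towards the post top (gold's underside at about 79 mm, post at 55 mm).

```bash
python3 -m crank '[[0,0,0,0,0,7,0],[0,0,0,0,0,7,0],[0,0,0,0,0,0,0]]' ;python3 - <<'E'
from h import *
Rd=np.c_[[-1,0,0],[0,1,0],[0,0,-1]].astype(float)
plan([.4748,-.0118,.194],Rd,1)
w=eyes.get_image('wrist'); save('w20',w['image'],1.5)
s=eyes.get_image('side'); save('s20',s['image'],5,(240,160,360,280))
E
```

```text
t: 15.47
tool_pos: [0.4745, -0.0118, 0.2383]
tool_rot: [-0.002, 3.139, -0.003]
contact_force: [0.4, 0.1, -0.9]
opening: 0.0539
t 15.47 n 1 w [-0.0018  0.0027  0.0013] d tool [-0.2  0.1 44.3] F [ 0.4  0.1 -0.9] open 0.0539
[-0.002,0.003,0.001] [-0.2,0.1,44.3]
```

View pics/w20.png

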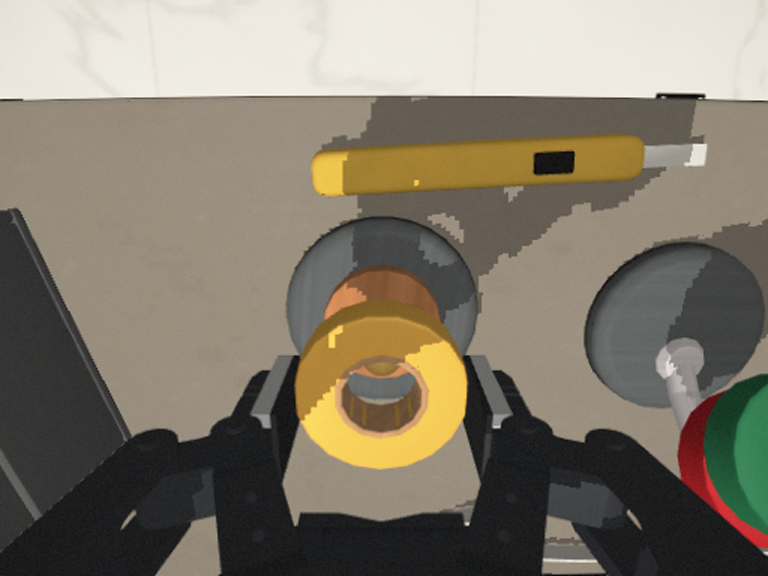

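View pics/s20.png

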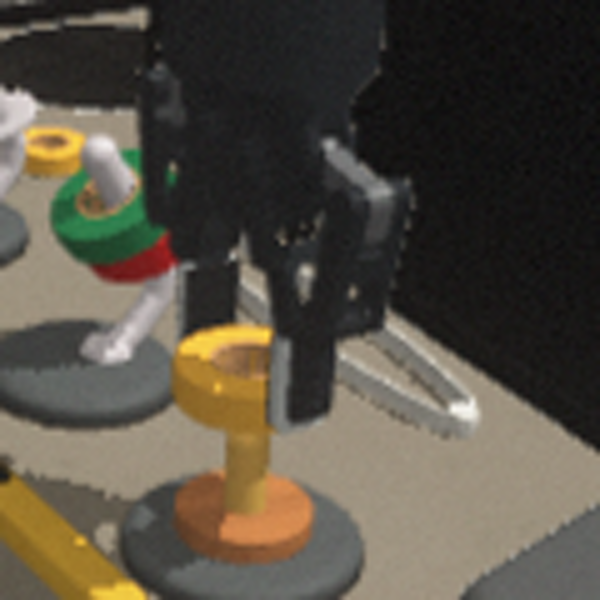

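```bash
python3 -m crank '[[0,0.002,0,0,0,7,0],[0,0,0,0,0,7,0],[0,0,0,0,0,7,0],[0,0,0,0,0,0,0]]' ;python3 - <<'E'
from h import *
Rd=np.c_[[-1,0,0],[0,1,0],[0,0,-1]].astype(float)
plan([.4748,-.0118,.194],Rd,1)
w=eyes.get_image('wrist'); save('w21',w['image'],1.5)
E
```

```text
t: 15.9
tool_pos: [0.4753, -0.0119, 0.217]
tool_rot: [-0.002, 3.138, -0.004]
contact_force: [-0.2, 1.1, -0.8]
opening: 0.0537
t 15.9 n 1 w [-0.0023  0.0034  0.0014] d tool [ 0.6  0.2 23. ] F [-0.2  1.1 -0.8] open 0.0537
[-0.002,0.003,0.001] [0.6,0.2,23.0]
```

View pics/w21.png

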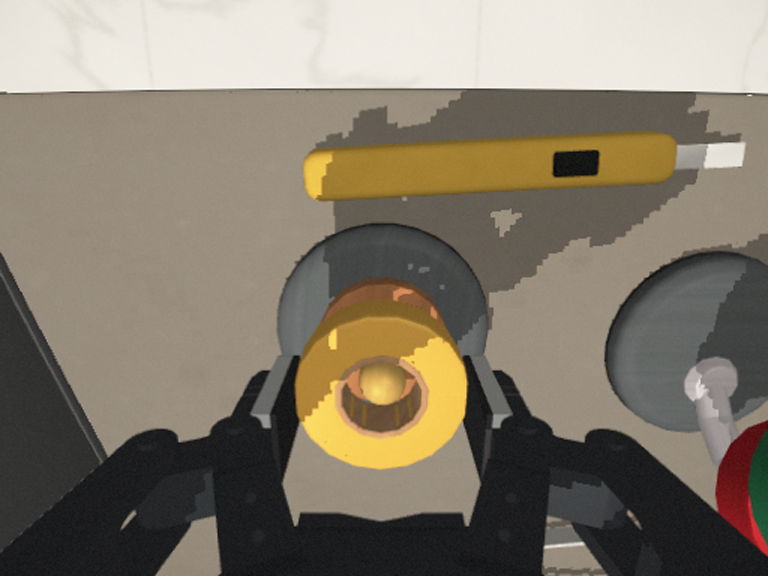

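The post is inside the hole. I'll keep lowering to the seat.

```bash
python3 -m crank '[[0,0.002,0,0.5,0,7,0],[0,0,0,0,0,7,0],[0,0,0,0,0,6,0],[0,0,0,0,0,0,0]]' ;python3 - <<'E'
from h import *
Rd=np.c_[[-1,0,0],[0,1,0],[0,0,-1]].astype(float)
plan([.4748,-.0118,.194],Rd,1)
E
```

```text
t: 16.28
tool_pos: [0.4752, -0.012, 0.1958]
tool_rot: [-0.002, 3.139, -0.004]
contact_force: [-0.8, -0.7, -0.1]
opening: 0.0535
t 16.28 n 1 w [-0.0026  0.0025  0.0014] d tool [0.4 0.2 1.8] F [-0.8 -0.7 -0.1] open 0.0535
[-0.003,0.003,0.001] [0.4,0.2,1.8]
```

```bash
python3 -m crank '[[0,0.002,0,0,0,2,0],[0,0,0,0,0,1.5,0]]' ;python3 - <<'E'
from h import *
o=ctrl.get_obs();print(o['contact_force'].round(1),o['tool_pos'].round(4))
w=eyes.get_image('wrist'); save('w22',w['image'],1.5)
s=eyes.get_image('side'); save('s22',s['image'],5,(240,180,360,300))
E
```

```text
t: 16.45
tool_pos: [0.4759, -0.0121, 0.1939]
tool_rot: [0.003, -3.14, 0.004]
contact_force: [-10.6, 0.2, 21.7]
opening: 0.054
[-10.6   0.2  21.7] [ 0.4759 -0.0121  0.1939]
```

View pics/s22.png

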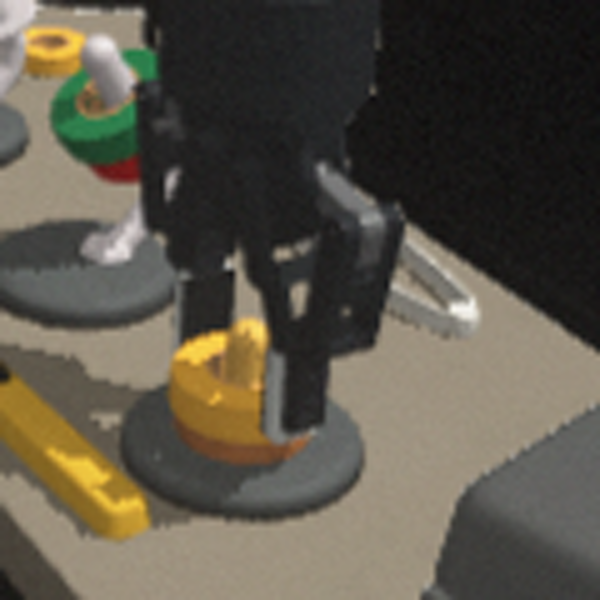

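The gold roll rests on the seat (22 N contact). Next I'll release and retreat straight up.

```bash
python3 -m crank '[[0,0,0,0,0,-0.5,0],[0,0,0,0,0,0,-0.6],[0,0,0,0,0,0,-1],[0,0,0,0,0,0,-1],[0,0,0,0,0,0,-1]]' ; python3 -m crank '[[0,0,0,0,0,-10,-1],[0,0,0,0,0,-20,-1],[0,0,0,0,0,-30,-1],[0,0,0,0,0,-40,-1],[0,0,0,0,0,-30,-1],[0,0,0,0,0,-20,-1],[0,0,0,0,0,0,-1]]'; python3 - <<'E'
from h import *
o=ctrl.get_obs();print(o['contact_force'].round(1),o['tool_pos'].round(4),o['opening'])
w=eyes.get_image('wrist'); save('w23',w['image'],1.5)
s=eyes.get_image('side'); save('s23',s['image'],5,(200,150,340,270));p=eyes.get_image('top')
np.save('c23.npy',dict(w=w,s=s,p=p,o=o))
for q in ['gold_roll','red_roll','green_roll','desk_bell','cutter','bonbon','tongs']:
    print(q,[(n,np.round(x['centre'],3).tolist(),round(x['confidence'],2)) for n,P in (('s',s),('t',p)) for x in spotter.mark_of(q,P)[:2]])
E
```

```text
t: 16.97
tool_pos: [0.4769, -0.0123, 0.1958]
tool_rot: [-0.003, 3.139, -0.005]
contact_force: [-0.2, -0.1, 0.0]
opening: 0.0853
t: 17.55
tool_pos: [0.4748, -0.0115, 0.3524]
tool_rot: [0.002, -3.137, 0.003]
contact_force: [0.9, -0.1, -0.1]
opening: 0.0855
[ 0.9 -0.1 -0.1] [ 0.4748 -0.0115  0.3524] 0.0854593962690311
gold_roll [('s', [0.478, -0.012, 0.032], 0.79), ('s', [0.59, 0.357, 0.003], 0.61), ('t', [0.588, 0.353, 0.008], 0.64), ('t', [0.476, -0.012, 0.03], 0.54)]
red_roll [('s', [0.513, 0.13, 0.067], 0.67), ('s', [0.406, 0.047, 0.001], 0.21), ('t', [0.514, 0.134, 0.069], 0.47)]
green_roll [('s', [0.499, 0.126, 0.083], 0.8), ('t', [0.499, 0.13, 0.08], 0.76)]
desk_bell [('s', [0.415, 0.383, 0.0], 0.72), ('s', [0.526, 0.29, 0.058], 0.3), ('t', [0.418, 0.381, -0.003], 0.73)]
cutter [('s', [0.41, 0.044, 0.003], 0.98), ('t', [0.406, 0.042, -0.004], 0.86)]
bonbon [('s', [0.402, 0.275, 0.001], 0.72), ('s', [0.514, 0.126, 0.061], 0.29), ('t', [0.405, 0.269, -0.001], 0.73)]
tongs [('s', [0.607, 0.113, 0.001], 0.68), ('t', [0.604, 0.118, 0.005], 0.89)]
```

View pics/s23.png

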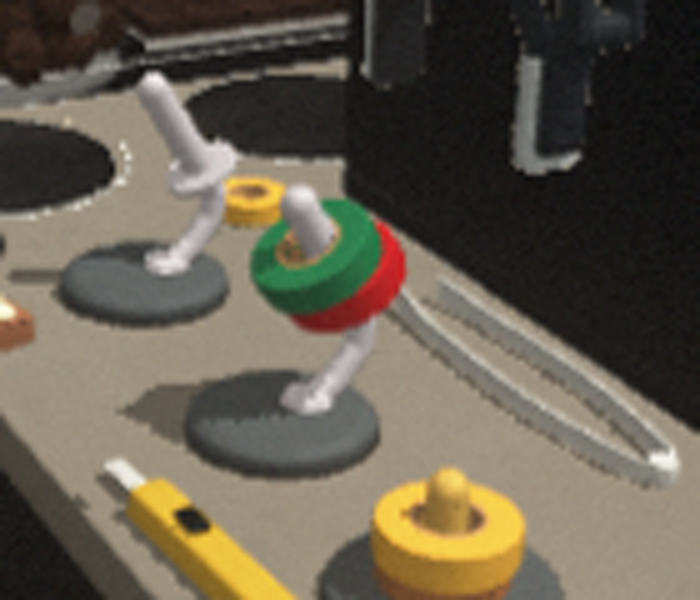

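View pics/w23.png

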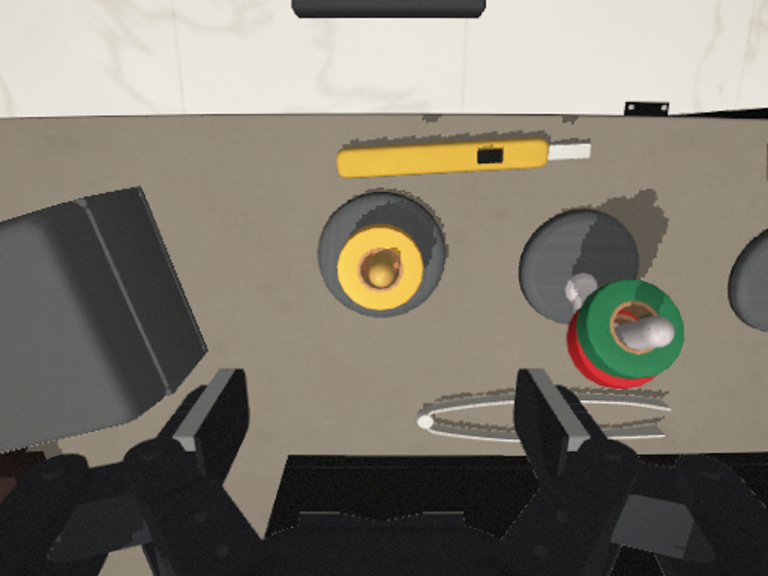

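```bash
python3 - <<'E'
from station import ctrl
print(ctrl.finish_job())
E
```

```text
the job is handed in; nothing more can be done
None
```

The job is done and handed in at about 18 s of the 58 s allowed. I lifted the green and red rolls off the full hook together and pushed them down the spare hook's arm to its collar. Then I took the large gold roll, turned it upright and lowered it over the brass post onto the wooden seat.

What the last checks showed:
- **Spare hook:** measured before I moved the gold roll, red sat about 10 mm up from the collar and 0.5 mm off the axis. Green sat about 24 mm up and 5.4 mm off the axis. A final look from both cameras agreed with this to within a few millimetres.
- **Spindle:** the gold roll lies flat on the seat with the post through it. The detector put its centre within 3 mm of the post and 30–32 mm high. That height is good to about 4 mm, and the upper figure is right at the allowed limit. The side picture shows it resting on the seat, where the centre would be 28 mm.
- **Bystanders:** the bell, box cutter, bonbon and tongs were all found within about 6 mm of where they started, which is about the detector's error.
- **Gripper:** open and well clear, touching nothing.

Two things disagreed or looked odd:
- **Wrist camera:** its position readings were 2–5 mm off the side and top cameras. I trusted the side and top cameras for the insertions.
- **Red and green alignment:** they are not quite in line on the hook, because green hangs lower on the bar than red. Both are within tolerance.

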